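Open the rack, pack hanging boards into the slotted rack and latch it shut

TASK

Swing the rack's red keeper bar well out to the side, clear of the slots. Then unhook every board from the hanging stand (tilt its lower end forward and up, then lift its lip off the ledge) and slide it upright, fully home, into a slot of the rack that matches its thickness: blue thin boards in narrow slots, orange thick boards in wide ones. When all are in, swing the bar closed over them until it rests in its catch; do not knock over or shift the beaker or any bottle.

Things in the scene. Friction and masses are not known exactly. Their poses are not given: they have to be found in the camera images.
- ledge (a point): middle of the top edge of the fixed hanging stand's ledge, 101 mm above the bench: a rail 272 mm long along y, 5 mm thick. Boards hang on its -x side, at 35 and 105 mm either side of the middle, lower edges 35 mm above the bench. Grey base 110 x 300 mm. To free a board turn it about the ledge, lower end forward and up, by 0.3 to 0.35 rad, then lift it 15 mm or more.
- batten (a point): middle of the stand's lower batten, a 10 mm square bar along y; its front touches the hung boards' rear faces, its underside is 53 mm above the bench. A hung board's foot is 4 mm below it, so a board cannot be lifted straight up: its lower end must first swing forward until the foot clears the batten.
- hook_shape (a point): a point on the ledge, given only to describe the boards' rear, all within 10 mm of their middle line: a hook arm, underside 26 mm above the board's centre, reaching 16 mm back and ending in a nib 12 mm down (10 mm gap between board and nib); and a foot 26 to 32 mm below the centre, sticking out 9 mm.
- thin_1_mid (a point): blue board 8 mm thick, 50 wide, 80 tall, about 70 g; may be absent. Point: its centre. Axes: x through it to the rear (hook side), y width, z up. A middle tab on its top edge (same thickness, 22 wide, 32 tall) is gripped across the thickness, about 62 mm above the point. Hung upright on the ledge by its rear hook (see hook_shape) at the start.
- thin_2_mid (a point): blue board 8 mm thick, 50 wide, 80 tall, about 70 g; may be absent. Point: its centre. Axes: x through it to the rear (hook side), y width, z up. A middle tab on its top edge (same thickness, 22 wide, 32 tall) is gripped across the thickness, about 62 mm above the point. Hung upright on the ledge by its rear hook (see hook_shape) at the start.
- thick_1_mid (a point): orange board 14 mm thick, 50 wide, 80 tall, about 110 g; may be absent. Point: its centre. Axes: x through it to the rear (hook side), y width, z up. A middle tab on its top edge (same thickness, 22 wide, 32 tall) is gripped across the thickness, about 62 mm above the point. Hung upright on the ledge by its rear hook (see hook_shape) at the start.
- thick_2_mid (a point): orange board 14 mm thick, 50 wide, 80 tall, about 110 g; may be absent. Point: its centre. Axes: x through it to the rear (hook side), y width, z up. A middle tab on its top edge (same thickness, 22 wide, 32 tall) is gripped across the thickness, about 62 mm above the point. Hung upright on the ledge by its rear hook (see hook_shape) at the start.
- narrow_front (a point): where a board's centre is when fully home in the rack's first (nearest the robot), narrow slot, 10.5 mm wide: pairs of upright guides for the board's side edges, open between, so hook and foot pass; either face may be in front. 48 mm above the bench; flared mouths 26 mm above this point, the base it stands on 40 mm below. x = through the board's thickness, y = its width. Slots 42 mm apart.
- wide_front (a point): where a board's centre is when fully home in the rack's second, wide slot, 16.5 mm wide: pairs of upright guides for the board's side edges, open between, so hook and foot pass; either face may be in front. 48 mm above the bench; flared mouths 26 mm above this point, the base it stands on 40 mm below. x = through the board's thickness, y = its width. Slots 42 mm apart.
- narrow_back (a point): where a board's centre is when fully home in the rack's third, narrow slot, 10.5 mm wide: pairs of upright guides for the board's side edges, open between, so hook and foot pass; either face may be in front. 48 mm above the bench; flared mouths 26 mm above this point, the base it stands on 40 mm below. x = through the board's thickness, y = its width. Slots 42 mm apart.
- wide_back (a point): where a board's centre is when fully home in the rack's fourth (farthest), wide slot, 16.5 mm wide: pairs of upright guides for the board's side edges, open between, so hook and foot pass; either face may be in front. 48 mm above the bench; flared mouths 26 mm above this point, the base it stands on 40 mm below. x = through the board's thickness, y = its width. Slots 42 mm apart.
- keeper (a joint): angle of the rack's red keeper bar: 0 = closed (as at the start), resting in the steel catch at the rack's front and lying over the boards' shoulders; grows (counterclockwise from above) as it opens to the rack's -y side, to 1.2. Swings level, stays where left, moves with under 1 N at the knob. It passes 2.5 mm above boards that are fully home; any other board blocks it.
- keeper_knob (a point): centre of the black upright knob (16 mm diameter, 30 mm tall) on the free end of the keeper bar, 111 mm above the bench; the bar's top is 15 mm below this point. 217 mm from the hinge.
- keeper_hinge (a point): on the keeper bar's upright hinge axis at the rack's far end, at the bar's height.
- rack: the loose transport rack (white base 235 x 72 x 8 mm, clear sides, 1.3 kg); origin at the centre of its underside, x along its length to the hinge end, away from the robot, y to the left. Slots at x = -63, -21, 21 and 63 mm; the closed bar lies at y = -20 mm, its hinge at x = 105 mm.
- beaker_small: bystander: clear 50 ml beaker, 46 mm diameter, 59 mm tall; origin at the centre of its underside
- amber_bottle: bystander: amber bottle with blue cap, the one that stands foremost, behind the hanging stand; 55 mm diameter, 106 mm tall; origin at the centre of its underside
Not all that is in view belongs to the job. Leave any turquoise or yellow look-alike of the part that bears thick_2_mid alone.

How it is judged:
By the outcome, as a careful person would: the job done as asked, in the order asked, and still so for the second after the job is handed in, with the robot touching nothing.
Of thin_1, thin_2, thick_1, thick_2 only 3 to 4 are there at a start; the rules pass over those that are not, and their reading is None.
At some moment in a run one of rack may be knocked a few centimetres aside while the robot is not near it.
It also fails if it takes over 208 s, if anything falls off the work surface, if the arm or the gripper's body presses on something with over 40 N, if the wrist force passes 120 N, or if a joint passes its speed limit or range.

ROBOT

A 6-joint arm with a two-finger parallel gripper is mounted at the origin on a cart in front of the work surface, level with it; the furniture and walls round the work are solid. World frame = base frame: x ahead of the robot, y to its left, z up, the work surface at z = 0. Lengths are in m, angles in rad, forces in N, time in s.
With the tool pointing down it reaches from about 0.25 to 0.775 m from the base axis. Payload 4 kg.
Tool frame: the origin (TCP) lies midway between the tips of the shut fingers; the grasp point (between the pads) lies 19 mm behind it (robot.tcp_to_grasp is the distance from the TCP to the grasp point, in m); z points along the fingers, y is the line along which they close (so a half turn about z gives the same grasp; the last joint's range is limited). The gripper opens to 94 mm and grips with 3 to 60 N. Pads are 16 mm wide; open, the fingers measure 119 mm over their backs; the gripper's body (75 mm by 177 mm) begins 78 mm behind the grasp point.
Start: joints at [1.202, 0.087, 1.371, -0, 1.684, -0.103], TCP at [0.144, 0.531, 0.206] pointing down, gripper open.
Joint ranges: [-3.1, 3.1], [-0.76, 2.03], [0.27, 2.55], [-1.08, 4.22], [0.17, 2.65], [-2.57, 2.57]. Speed limits (rad/s): [2.79, 2.79, 3.14, 3.14, 3.14, 3.14].

INTERFACE

Orientations are given as [roll, pitch, yaw] about the fixed x, y, z axes, in that order (R = Rz(yaw) Ry(pitch) Rx(roll)).
In Python, from bench import robot, viewer gives the robot as it stands. The module is installed in compiled form; this text tells all that it offers.
- The arm moves only by the shell command python3 -m handwheel 'ROWS' [OPENING]. ROWS is JSON, a list of rows, each a list of 6 numbers: the shift along the tool's x, y, z in units of 0.2 m (1.0 is 0.2 m), then the turn, a rotation vector about the tool's x, y, z in units of 30 degrees (1.0 is 30 degrees). In form: [[x, y, z, wx, wy, wz], ...]. A call has 1 to 10 rows; each row is the pose to reach, as a shift and turn from the pose commanded when the call began, along the tool's axes at that moment; what a row does not reach only later rows make up. A row lasts 1/12 s, in which the tool goes at most 41.7 mm and 7.16 degrees, less where a joint would pass 70% of its speed; a pose out of reach is approached as far as the arm can. A call with a number of a shift or a turn outside -1 to 1 is refused whole. A call with a gripper value outside its range is refused whole. OPENING is the gripper's target within -1 to 1 (shut at 1, half-way at 0, fully open at -1), set as the call begins (- or left out, the last holds). The fingers move at their own pace and stop on an object; the grip force is fixed at half the most. Time passes only in rows, so rows that repeat a pose let the fingers close. It gives the time, the measured TCP pose, the force, the opening and the grip force at its end, in the units of the state.
- robot.get_obs(): the state, without advancing time (a new reading comes with each control period).
- viewer.snapshot(name): name is "scene" or "top"; returns the picture (384x512x3 uint8, red, green, blue); there is no depth.
- viewer.calibration(name): a dict with "fx", "fy", "cx", "cy" (pixels), "k1" (the pictures are not rectified: a ray, as slopes to the right and down, at radius r is drawn at 1 + k1 r^2 times it, then the intrinsics apply), "R" (3x3) and "t" (3): a world point X has camera coordinates R X + t. Camera axes: x right, y down, z forward; pixel columns grow to the right and rows downward; lengths in m; the calibration is good to about 2 mm. A picture is of the moment at which its call begins. calibration takes no time and is no camera call.
- robot.close_job(): hands the job in; it is judged then, once.
The state is a dict: "time": time; "joint_positions": joint angles; "qvel": joint speeds; "joint_torque": joint torques, N m; "tool_pos": TCP position; "ee_rot": TCP orientation; "wrist_force": force on the tool from outside, world axes, zero at the start; "wrist_torque": the same for the moment, N m; "width": finger opening in m; "finger_force": force on a finger pad.
Only numpy, scipy, OpenCV 4.12 (cv2) and the standard library are available. Lean on these libraries where they do the work, as an engineer would, in place of code of your own. Each camera call takes 0.05 s, during which the arm holds its last target. There are 200 camera calls.

## Working session

There is one attempt and no reset: what is moved stays moved. The work goes in short steps, Python scripts to look and compute and a shell command to move; the robot and the scene stay as the last step left them, time stands still between calls to the robot, and variables do not carry over. Pictures are saved under pics/ and viewed, at most 14 in all, crops included, and the job is handed in when it is done.

```bash
mkdir -p pics; python3 - <<'E'
from bench import robot, viewer
import cv2
for n in ("scene","top"):
    im=viewer.snapshot(n); cv2.imwrite(f"pics/{n}0.png",im[...,::-1]); 
    c=viewer.calibration(n); print(n,{k:(v.tolist() if hasattr(v,'tolist') else v) for k,v in c.items()})
    cv2.imwrite(f"pics/{n}0b.png",cv2.resize(im[...,::-1],(800,600),interpolation=cv2.INTER_CUBIC))
print(robot.get_obs())
E
```

```text
scene {'fx': 459.0309883508238, 'fy': 459.0309883508238, 'cx': 259.5243800337204, 'cy': 191.3975409976313, 'k1': -0.09894697653460813, 'R': [[0.7251941508433439, -0.6885443162816971, 0.00040999850277124354], [-0.5225983012015881, -0.5508026700239813, -0.6507744880338104], [0.4483129031868435, 0.4717235877191474, -0.7592709645611112]], 't': [-0.35690817436604777, 0.41291472214853125, 0.9832050348030396]}
top {'fx': 410.4764738797956, 'fy': 410.4764738797956, 'cx': 260.4970889794702, 'cy': 192.52234572798795, 'k1': 0.027561192294441848, 'R': [[-0.016779305735335242, -0.999790856524379, -0.011691796666406797], [-0.9935061651267915, 0.01798764896578683, -0.11234742693867222], [0.11253423814153987, 0.0097307602443018, -0.9936002000558225]], 't': [0.08912581651540655, 0.5978851764118605, 1.075675183073087]}
{'time': 0.1, 'joint_positions': array([ 1.20190640e+00,  8.78832018e-02,  1.37211745e+00,  1.08497338e-05,
        1.68359259e+00, -1.03084470e-01]), 'qvel': array([ 0.0029672 , -0.00162115, -0.00177757, -0.00056309,  0.00239499,
        0.00158077]), 'joint_torque': array([ 1.90663610e-03, -3.41251945e+01, -3.03302193e+01,  7.20031606e-02,
        3.04565567e-02, -8.82922177e-05]), 'tool_pos': array([0.14428896, 0.53021804, 0.2044128 ]), 'ee_rot': array([-3.13960379e+00, -2.16590402e-04,  2.87578819e+00]), 'wrist_force': array([ 0.15251866, -0.34034361, -0.02659514]), 'wrist_torque': array([ 0.00663308, -0.02005757, -0.03920897]), 'finger_force': 0.0, 'width': 0.09398897958522041}
```

View pics/scene0b.png

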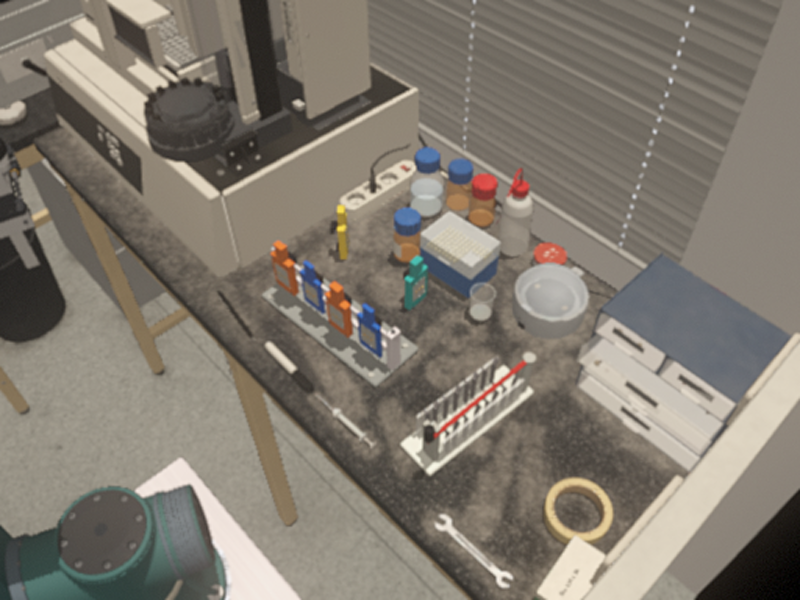

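View pics/top0b.png

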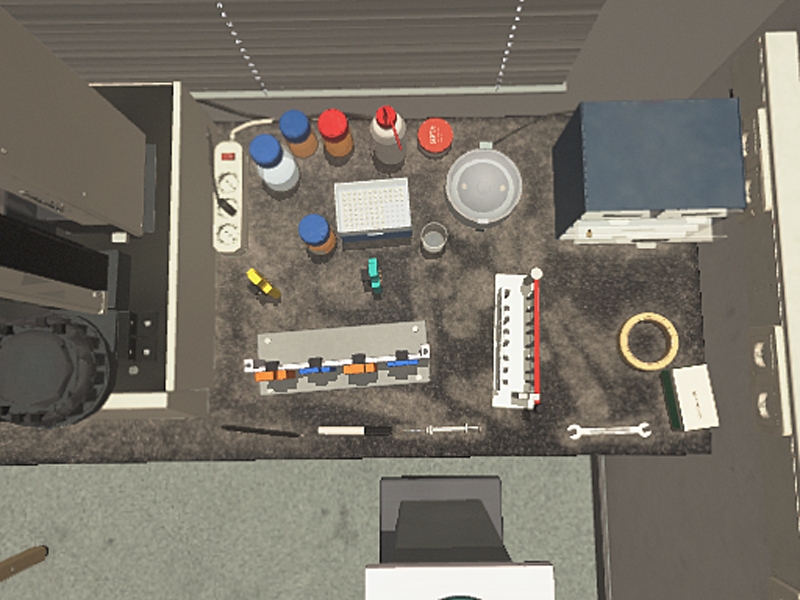

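```bash
cat > h.py <<'E'
import numpy as np, cv2
from bench import robot, viewer
from scipy.spatial.transform import Rotation as Ro
def proj(n,X):
    c=viewer.calibration(n); p=np.atleast_2d(X)@np.array(c["R"]).T+np.array(c["t"])
    s=p[:,:2]/p[:,2:]; s=s*(1+c["k1"]*(s**2).sum(1,keepdims=True))
    return s*[c["fx"],c["fy"]]+[c["cx"],c["cy"]]
def unproj(n,uv,z):
    c=viewer.calibration(n); d=(np.array(uv,float)-[c["cx"],c["cy"]])/[c["fx"],c["fy"]]; s=d.copy()
    for _ in range(20): s=d/(1+c["k1"]*(s@s))
    R=np.array(c["R"]); ray=R.T@np.r_[s,1]; o=-R.T@np.array(c["t"])
    return o+ray*(z-o[2])/ray[2]
def snap(n,name,box=None,k=1):
    im=viewer.snapshot(n); cv2.imwrite(f"pics/{name}_full.png",im[...,::-1])
    if box: x0,y0,x1,y1=box; cv2.imwrite(f"pics/{name}.png",cv2.resize(im[y0:y1,x0:x1,::-1],None,fx=k,fy=k,interpolation=cv2.INTER_CUBIC))
    return im
E
python3 - <<'E'
import cv2
t=cv2.imread("pics/top0.png"); s=cv2.imread("pics/scene0.png")
import numpy as np
a=cv2.resize(t[195:265,150:285],None,fx=5.5,fy=5.5,interpolation=cv2.INTER_CUBIC)
cv2.imwrite("pics/c_stand.png",a)
b=cv2.resize(t[165:270,305:355],None,fx=5.7,fy=5.7,interpolation=cv2.INTER_CUBIC)
c=cv2.resize(s[215:310,250:350],None,fx=5,fy=5,interpolation=cv2.INTER_CUBIC)
print(a.shape,b.shape,c.shape)
d=np.zeros((600,800,3),np.uint8); d[:b.shape[0],:b.shape[1]]=b; d[:c.shape[0],290:290+c.shape[1]]=c
cv2.imwrite("pics/c_rack.png",d)
E
```

```text
(385, 742, 3) (598, 285, 3) (475, 500, 3)
```

View pics/c_stand.png

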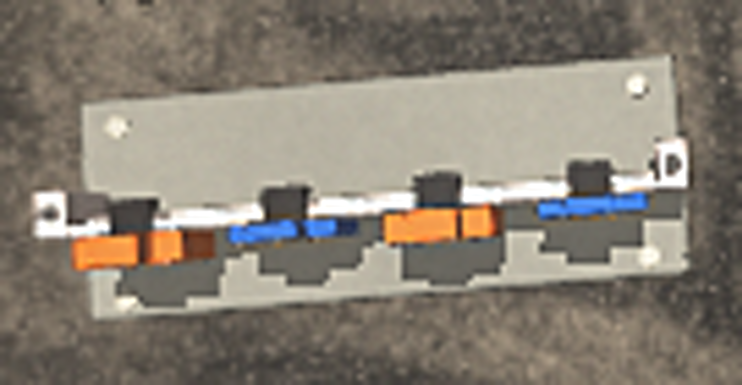

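View pics/c_rack.png

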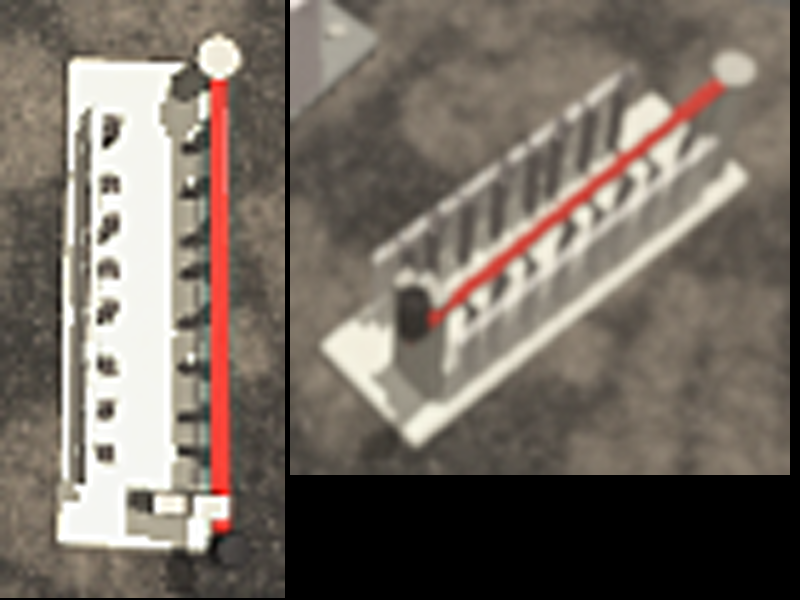

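```bash
cat > fit.py <<'E'
from h import *
from scipy.optimize import least_squares, minimize
def crop(p,k,o): return (np.array(p,float)+.5)/k-.5+o
def T(p,xyyaw):
    c,s=np.cos(xyyaw[2]),np.sin(xyyaw[2]); p=np.atleast_2d(p).astype(float)
    return np.c_[xyyaw[0]+c*p[:,0]-s*p[:,1], xyyaw[1]+s*p[:,0]+c*p[:,1], p[:,2]]
def box(x,y,z): return np.array([[a,b,c] for a in x for b in y for c in z])
def mask(im,col):
    h=cv2.cvtColor(im,cv2.COLOR_RGB2HSV); H,S,V=cv2.split(h)
    m=((H>4)&(H<14)&(S>170)&(V>50)) if col=="o" else ((H>105)&(H<120)&(S>150)&(V>40))
    return m.astype(np.uint8)
K=8
def sil(n,pts_list,roi):
    x0,y0,x1,y1=roi; m=np.zeros(((y1-y0)*K,(x1-x0)*K),np.uint8)
    for P in pts_list:
        q=(proj(n,P)-[x0,y0]+.5)*K-.5
        cv2.fillConvexPoly(m,cv2.convexHull(np.round(q*16).astype(np.int32)),1,shift=4)
    return cv2.resize(m.astype(np.float32),(x1-x0,y1-y0),interpolation=cv2.INTER_AREA)
def boardpts(t): # local to board centre
    return [box([-t/2,t/2],[-.025,.025],[-.04,.04]),box([-t/2,t/2],[-.011,.011],[.04,.072])]
E
python3 - <<'E'
from fit import *
ims={n:cv2.imread(f"pics/{n}0.png")[...,::-1] for n in("scene","top")}
# rack
obs=[("top",crop(p,5.7,[305,165]),l) for p,l in [((69,59),(.1175,.036)),((57,543),(-.1175,.036)),((209,548),(-.1175,-.036))]]
obs+=[("scene",crop((p[0]-290,p[1]),5,[250,215]),l) for p,l in [((320,347),(-.1175,.036)),((416,446),(-.1175,-.036)),((748,176),(.1175,-.036))]]
def res(v,sel=("top","scene")): return np.concatenate([proj(n,T([l[0],l[1],.008],v))[0]-p for n,p,l in obs if n in sel])
for sel in (("top",),("scene",),("top","scene")):
    r=least_squares(res,[.5,-.05,0],kwargs=dict(sel=sel)); print("rack",sel,r.x.round(4),r.fun.round(2))
# stand, via boards: order from +y: orange(+.105) blue orange blue
def cost(v,sel):
    e=0
    for n in sel:
        roi=(140,190,300,270) if n=="top" else (160,140,270,240)
        x0,y0,x1,y1=roi; im=ims[n]
        for i,(c,t) in enumerate([("o",.014),("b",.008),("o",.014),("b",.008)]):
            pts=[T(p+[-.0025-t/2,.105-.07*i,.075],v) for p in boardpts(t)]
            s=sil(n,pts,roi)
            m=masks[n,c]
            u=np.round(proj(n,T([0,.105-.07*i,.075],v))[0]-[x0,y0]).astype(int)
            W=np.zeros_like(s); W[:,max(0,u[0]-20):u[0]+20]=1
            e+=(W*(s-m[y0:y1,x0:x1])**2).sum()
    return e
masks={}
for n in ims:
    for c in "ob":
        masks[n,c]=cv2.morphologyEx(mask(ims[n],c),cv2.MORPH_CLOSE,np.ones((5,5),np.uint8)).astype(np.float32) if n=="scene" else mask(ims[n],c).astype(np.float32)
v0=[.44,.2,.06]
a=unproj("top",crop((134,205),5.5,[150,195]),.105);b=unproj("top",crop((590,172),5.5,[150,195]),.105); print("hooks",a,b)
d=a-b; m=(a+b)/2; v0=[m[0]-.012,m[1],np.arctan2(-d[0],d[1])]
for sel in (("top",),("scene",),("top","scene")):
    best=minimize(cost,v0,args=(sel,),method="Nelder-Mead",options=dict(initial_simplex=np.array([v0]*4)+np.vstack([[0,0,0],np.diag([.006,.006,.04])]),xatol=1e-4,fatol=.05))
    print("stand",sel,best.x.round(4),best.fun)
E
```

```text
rack ('top',) [ 0.5309 -0.1071 -0.0551] [-0.1  -0.58  0.04  0.17  0.05  0.38]
rack ('scene',) [ 0.5295 -0.1086 -0.0419] [-0.25 -0.06  0.15  0.08  0.1  -0.04]
rack ('top', 'scene') [ 0.5304 -0.1079 -0.0488] [-0.08 -0.31  0.61  0.47  0.63  0.51 -0.34 -0.74 -0.12 -0.52  0.25 -0.16]
hooks [0.4960648  0.29648823 0.105     ] [0.5073848  0.08851266 0.105     ]
stand ('top',) [0.4922 0.1929 0.0589] 271.444091796875
stand ('scene',) [0.4952 0.1976 0.0167] 1096.6748046875Traceback (most recent call last):
  File "<stdin>", line 31, in <module>
    res = _minimize_neldermead(fun, x0, args, callback, bounds=bounds,
                               **options)
    fxr = func(xr)
    fx = function(np.copy(x), *(wrapper_args + args))
  File "<stdin>", line 17, in cost
  File "fit.py", line 16, in sil
    q=(proj(n,P)-[x0,y0]+.5)*K-.5
       ~~~~^^^^^
  File "h.py", line 5, in proj
    c=viewer.calibration(n); p=np.atleast_2d(X)@np.array(c["R"]).T+np.array(c["t"])
ValueError: time passes only in moves, steps and waits
```

```bash
python3 - <<'E'
import re
s=open("h.py").read()
s=s.replace("def proj","import pickle,os\nif not os.path.exists('cal.pkl'): pickle.dump({n:viewer.calibration(n) for n in('scene','top')},open('cal.pkl','wb'))\nCAL=pickle.load(open('cal.pkl','rb'))\ndef proj",1).replace("c=viewer.calibration(n)","c=CAL[n]")
open("h.py","w").write(s)
E
cat > fs.py <<'E'
from fit import *
def mk(im):
    M={}
    for c in "ob":
        h=cv2.cvtColor(im,cv2.COLOR_RGB2HSV); H,S,V=cv2.split(h)
        m=((H>3)&(H<16)&(S>150)&(V>60)) if c=="o" else ((H>104)&(H<124)&(S>110)&(V>35))
        M[c]=m.astype(np.uint8)
    return M
E
python3 - <<'E'
from fs import *
im=cv2.imread("pics/scene0.png")[...,::-1].copy(); M=mk(im)
a=im[145:235,165:265]
b=a.copy(); b[M["o"][145:235,165:265]>0]=[255,0,255]; b[M["b"][145:235,165:265]>0]=[0,255,0]
v=[.4922,.1929,.0589]
c=cv2.resize(a,None,fx=6,fy=6,interpolation=cv2.INTER_CUBIC)
for i,t in enumerate([.014,.008,.014,.008]):
    for p in boardpts(t):
        q=(proj("scene",T(p+[-.0025-t/2,.105-.07*i,.075],v))-[165,145]+.5)*6-.5
        cv2.polylines(c,[cv2.convexHull(q.round().astype(np.int32))],True,(0,255,0),1)
cv2.imwrite("pics/sc.png",c[...,::-1]); cv2.imwrite("pics/sc2.png",b[...,::-1])
E
```

```text
(no output)
```

View pics/sc.png

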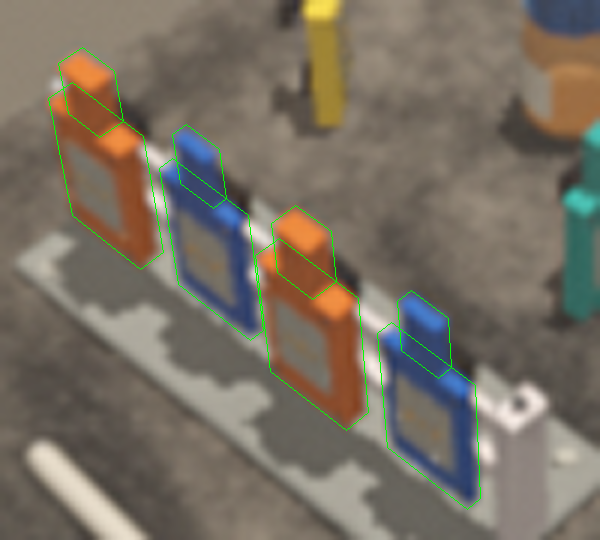

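```bash
cat > plan.py <<'E'
from h import *
def pose(p,yaw,tilt=0,ty=0.):  # tool down; tilt>0: fingertips swing to -x about the axis along yaw ty
    a=np.array([-np.sin(ty),np.cos(ty),0.])
    return np.array(p,float), Ro.from_rotvec(a*tilt)*Ro.from_euler("xyz",[np.pi,0,yaw])
def cur():
    o=robot.get_obs(); return np.array(o["tool_pos"]), Ro.from_euler("xyz",o["ee_rot"])
def rel(A,B):
    d=A[1].inv().apply(B[0]-A[0])/.2; w=np.degrees((A[1].inv()*B[1]).as_rotvec())/30
    return np.r_[d,w].round(3)+0.
def show(calls,start=None):
    """calls: list of lists of poses; each call relative to end of previous"""
    A=start or cur()
    for c in calls:
        print(",".join("["+",".join(f"{v:g}" for v in rel(A,P))+"]" for P in c), [max(np.linalg.norm(c[-1][0]-A[0])/.0417, np.degrees((A[1].inv()*c[-1][1]).magnitude())/7.16).round(1)])
        A=c[-1]
RACK=np.array([.5304,-.1079,-.0488]); STAND=np.array([.4928,.1922,.058])
def rk(x,y,R=None):
    R=RACK if R is None else R
    c,s=np.cos(R[2]),np.sin(R[2]); return np.array([R[0]+c*x-s*y,R[1]+s*x+c*y])
E
python3 - <<'E'
from plan import *
A=cur(); k=rk(-.116,-.020); print(k)
y0=2.876; y1=RACK[2]; P0=A[0]; P1=np.r_[k,.18]
calls=[[pose(P0+(P1-P0)*i/6+[0,0,.02 if i<6 else 0],y0+(y1-y0)*i/6)] for i in range(1,7)]
calls.append([pose(np.r_[k,.108],y1)])
show(calls)
h=rk(.105,-.02); arc=[]
for i in range(1,13):
    th=1.2*i/12+.01; al=th+RACK[2]; arc.append(pose(np.r_[h-.221*np.array([np.cos(al),np.sin(al)]),.108],al))
print(arc[-1][0]); show([arc[:4],arc[4:8],arc[8:]],pose(np.r_[k,.108],y1))
E
```

```text
[ 0.41356248 -0.12221764]
[-0.359,-0.466,-0.079,-0.004,0.001,0.931] [np.float64(3.9)]
[-0.536,-0.243,0.02,0,0,0.931] [np.float64(3.9)]
[-0.587,0.036,0.02,0,0,0.931] [np.float64(3.9)]
[-0.502,0.307,0.02,0,0,0.931] [np.float64(3.9)]
[-0.3,0.506,0.02,0,0,0.931] [np.float64(3.9)]
[-0.028,0.588,0.12,0,0,0.931] [np.float64(3.9)]
[0,0,0.36,0,0,0] [np.float64(1.7)]
[ 0.54628855 -0.3357174   0.108     ]
[0.007,0.121,0,0,0,-0.21],[0.024,0.23,0,0,0,-0.401],[0.053,0.337,0,0,0,-0.592],[0.092,0.44,0,0,0,-0.783] [np.float64(3.3)]
[0.006,0.11,0,0,0,-0.191],[0.022,0.22,0,0,0,-0.382],[0.049,0.327,0,0,0,-0.573],[0.087,0.43,0,0,0,-0.764] [np.float64(3.2)]
[0.006,0.11,0,0,0,-0.191],[0.022,0.22,0,0,0,-0.382],[0.049,0.327,0,0,0,-0.573],[0.087,0.43,0,0,0,-0.764] [np.float64(3.2)]
```

```bash
H="python3 -m handwheel"
$H '[[-0.36,-0.466,-0.08,0,0,0.93],[-0.36,-0.466,-0.08,0,0,0.93],[-0.36,-0.466,-0.08,0,0,0.93],[-0.36,-0.466,-0.08,0,0,0.93]]' 0.28 >/dev/null
$H '[[-0.536,-0.243,0.02,0,0,0.93],[-0.536,-0.243,0.02,0,0,0.93],[-0.536,-0.243,0.02,0,0,0.93],[-0.536,-0.243,0.02,0,0,0.93]]' >/dev/null
$H '[[-0.587,0.036,0.02,0,0,0.93],[-0.587,0.036,0.02,0,0,0.93],[-0.587,0.036,0.02,0,0,0.93],[-0.587,0.036,0.02,0,0,0.93]]' >/dev/null
$H '[[-0.502,0.307,0.02,0,0,0.93],[-0.502,0.307,0.02,0,0,0.93],[-0.502,0.307,0.02,0,0,0.93],[-0.502,0.307,0.02,0,0,0.93]]' >/dev/null
$H '[[-0.3,0.506,0.02,0,0,0.93],[-0.3,0.506,0.02,0,0,0.93],[-0.3,0.506,0.02,0,0,0.93],[-0.3,0.506,0.02,0,0,0.93]]' >/dev/null
$H '[[-0.028,0.588,0.12,0,0,0.93],[-0.028,0.588,0.12,0,0,0.93],[-0.028,0.588,0.12,0,0,0.93],[-0.028,0.588,0.12,0,0,0.93],[-0.028,0.588,0.12,0,0,0.93]]'
python3 - <<'E'
from plan import *
snap("scene","k1",(230,170,370,310),4)
show([[pose(np.r_[rk(-.116,-.02),.108],RACK[2])]])
E
```

```text
time: 2.18
tool_pos: [0.4142, -0.123, 0.1798]
ee_rot: [-3.14, 0.004, -0.051]
wrist_force: [0.2, 0.8, -1.1]
width: 0.0339
finger_force: 0.0
[-0.003,0.001,0.362,-0.003,0.004,0.007] [np.float64(1.7)]
```

View pics/k1.png

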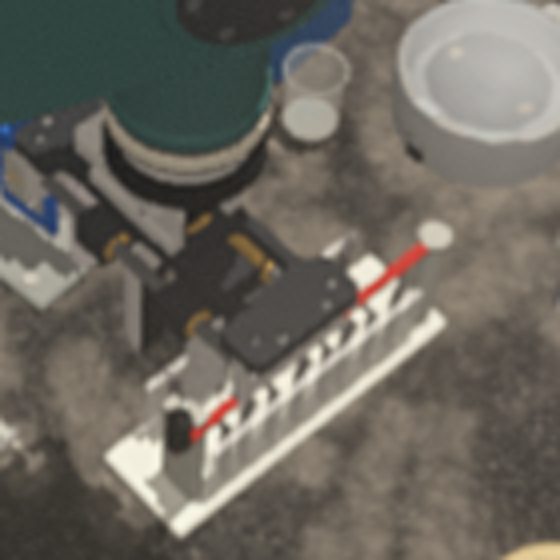

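```bash
python3 - <<'E'
from plan import *
for n in("scene","top"): print(n,proj(n,[[.4142,-.123,.18],np.r_[rk(-.112,-.02),.111],np.r_[rk(-.112,-.02),.126]]).round(1))
snap("top","k2",(290,150,390,290),4)
E
```

```text
scene [[272.8 260.5]
 [273.  275.9]
 [273.1 272.4]]
top [[349.1 264.1]
 [343.1 261. ]
 [344.3 261.3]]
```

View pics/k2.png

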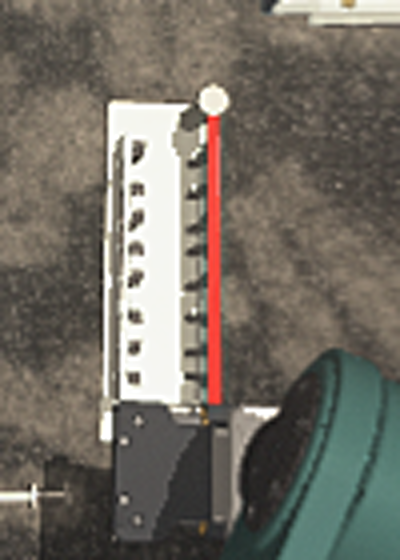

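```bash
H="python3 -m handwheel"
python3 - <<'E'
from plan import *
print(proj("top",[np.r_[rk(x,-.02),.096] for x in(.08,0,-.1)]).round(1), (np.array([[219,100],[220.5,300],[222,515]])+.5)/5.7-.5+[305,165])
E
$H '[[0,0.01,0.18,0,0,0],[0,0.01,0.36,0,0,0],[0,0.01,0.36,0,0,0],[0,0.01,0.36,0,0,0]]'
```

```text
[[342.7 184.4]
 [342.4 215.8]
 [342.  255.8]] [[343.00877193 182.13157895]
 [343.27192982 217.21929825]
 [343.53508772 254.93859649]]
time: 2.62
tool_pos: [0.4128, -0.122, 0.1081]
ee_rot: [-3.14, 0.004, -0.043]
wrist_force: [0.7, -0.0, 0.1]
width: 0.0338
finger_force: 0.0
```

```bash
H="python3 -m handwheel"
$H '[[0.007,0.12,0,0,0,-0.21],[0.024,0.23,0,0,0,-0.4],[0.053,0.337,0,0,0,-0.59],[0.092,0.44,0,0,0,-0.78]]'
$H '[[0.006,0.11,0,0,0,-0.19],[0.022,0.22,0,0,0,-0.38],[0.049,0.327,0,0,0,-0.57],[0.087,0.43,0,0,0,-0.765]]'
$H '[[0.006,0.11,0,0,0,-0.19],[0.022,0.22,0,0,0,-0.38],[0.049,0.327,0,0,0,-0.57],[0.087,0.43,0,0,0,-0.765],[0.087,0.43,0,0,0,-0.765],[0.087,0.43,0,0,0,-0.765]]'
$H '[[0,0,-0.5,0,0,0],[0,0,-0.6,0,0,0],[0,0,-0.6,0,0,0],[0,0,-0.6,0,0,0]]'
```

```text
time: 2.95
tool_pos: [0.4311, -0.214, 0.1138]
ee_rot: [3.136, -0.004, 0.37]
wrist_force: [0.7, 0.6, -0.7]
width: 0.0337
finger_force: 0.1
time: 3.28
tool_pos: [0.4781, -0.2886, 0.1138]
ee_rot: [3.135, -0.001, 0.77]
wrist_force: [0.4, 0.7, 0.2]
width: 0.034
finger_force: 0.1
time: 3.78
tool_pos: [0.5495, -0.3373, 0.1121]
ee_rot: [3.138, 0.001, 1.163]
wrist_force: [-0.8, 0.8, -0.0]
width: 0.0339
finger_force: 0.0
time: 4.12
tool_pos: [0.55, -0.338, 0.2427]
ee_rot: [3.122, 0.004, 1.163]
wrist_force: [-0.2, 0.3, 0.9]
width: 0.0337
finger_force: 0.0
```

```bash
cat >> plan.py <<'E'
def sl(x,y):
    c,s=np.cos(STAND[2]),np.sin(STAND[2]); return np.array([STAND[0]+c*x-s*y,STAND[1]+s*x+c*y])
YS=np.pi/2+STAND[2]
def unhook(t,y):
    """print unhook rows from the grasp pose"""
    g=np.r_[sl(-.0025-t/2,y),.118]; piv=np.r_[sl(0,y),.104]
    a=np.array([-np.sin(STAND[2]),np.cos(STAND[2]),0])
    G=pose(g,YS)
    def tl(th,dz): return (piv+Ro.from_rotvec(a*th).apply(g+[0,0,.003]-piv)+[0,0,dz], Ro.from_rotvec(a*th)*G[1])
    back=pose(np.r_[sl(-.0025-t/2-.03,y),.20],YS)
    show([[pose(g+[0,0,.003],YS),tl(.08,0),tl(.16,0),tl(.25,0),tl(.33,0)],[tl(.33,.015),tl(.33,.035)],[back]],G)
E
python3 - <<'E'
from plan import *
A=cur(); g=np.r_[sl(-.0025-.004,-.105),.118]; U=g.copy(); U[2]=.22; print(g)
show([[pose(A[0]+(U-A[0])*f,1.163+(YS-1.163)*f)] for f in(.34,.67,1)]+[[pose(g,YS)]])
unhook(.008,-.105)
E
```

```text
[0.49239752 0.08699977 0.118     ]
[0.625,-0.377,0.029,0.036,0.011,-0.303] [np.float64(3.5)]
[0.656,-0.265,0.038,0,0,-0.294] [np.float64(3.4)]
[0.689,-0.162,0.038,0,0,-0.294] [np.float64(3.4)]
[0,0,0.51,0,0,0] [np.float64(2.4)]
[0,0,-0.015,0,0,0],[0,0.007,-0.017,0.153,0,0],[0,0.014,-0.019,0.306,0,0],[0,0.022,-0.02,0.477,0,0],[0,0.029,-0.021,0.63,0,0] [np.float64(2.6)]
[0,-0.024,-0.071,0,0,0],[0,-0.057,-0.166,0,0,0] [np.float64(0.8)]
[0,-0.239,-0.144,-0.63,0,0] [np.float64(2.6)]
```

```bash
H="python3 -m handwheel"
$H '[[0.625,-0.377,0.03,0.036,0,-0.3],[0.625,-0.377,0.03,0.036,0,-0.3],[0.625,-0.377,0.03,0.036,0,-0.3],[0.625,-0.377,0.03,0.036,0,-0.3]]' 0.15 >/dev/null
$H '[[0.656,-0.265,0.038,0,0,-0.3],[0.656,-0.265,0.038,0,0,-0.3],[0.656,-0.265,0.038,0,0,-0.3],[0.656,-0.265,0.038,0,0,-0.3]]' >/dev/null
$H '[[0.69,-0.162,0.038,0,0,-0.294],[0.69,-0.162,0.038,0,0,-0.294],[0.69,-0.162,0.038,0,0,-0.294],[0.69,-0.162,0.038,0,0,-0.294],[0.69,-0.162,0.038,0,0,-0.294]]'
python3 - <<'E'
from plan import *
a=snap("top","t3"); b=snap("scene","s3")
d=np.zeros((600,800,3),np.uint8)
p=cv2.resize(a[165:270,300:365],None,fx=5.7,fy=5.7,interpolation=cv2.INTER_CUBIC); q=cv2.resize(b[215:305,255:340],None,fx=5,fy=5,interpolation=cv2.INTER_CUBIC)
d[:p.shape[0],:p.shape[1]]=p; d[:q.shape[0],372:372+q.shape[1]]=q
cv2.imwrite("pics/r3.png",d[...,::-1])
show([[pose(np.r_[sl(-.0065,-.105),.118],YS)]])
E
```

```text
time: 5.2
tool_pos: [0.4877, 0.0922, 0.2122]
ee_rot: [-3.127, -0.009, 1.637]
wrist_force: [-0.4, -0.2, 0.4]
width: 0.0399
finger_force: 0.0
[-0.013,0.024,0.47,-0.029,-0.012,0.008] [np.float64(2.3)]
```

View pics/r3.png

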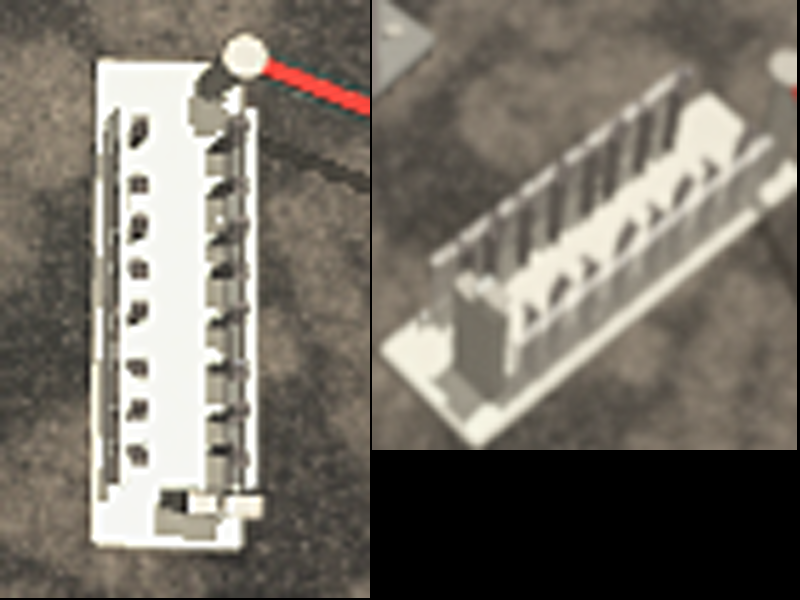

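```bash
cat > rackfit.py <<'E'
from fit import *
from scipy.ndimage import map_coordinates
# base-edge samples at z=8mm : (cam, start, end, outward normal) in rack coordinates
ED=[("top",(-.112,.036),(.112,.036),(0,1)),("top",(-.1175,.03),(-.1175,-.03),(-1,0)),
    ("scene",(-.1175,.034),(-.1175,-.034),(-1,0)),("scene",(-.11,-.036),(.085,-.036),(0,-1))]
def rackfit(ims,v0,show=False):
    v=np.array(v0,float); g={n:cv2.cvtColor(ims[n],cv2.COLOR_RGB2GRAY).astype(float) for n in ims}
    for it in range(6):
        obs=[]
        for n,a,b,nn in ED:
            if n not in ims: continue
            for f in np.linspace(0,1,40):
                l=np.r_[np.array(a)+f*(np.array(b)-a),.008]; d=np.r_[nn,0]
                p=proj(n,T(l,v))[0]; q=proj(n,T(l+.004*d,v))[0]; dr=(q-p)/np.linalg.norm(q-p)
                s=np.arange(-3.5,3.51,.25); pr=map_coordinates(g[n],[(p[1]+s*dr[1]),(p[0]+s*dr[0])],order=1)
                if pr[:5].mean()<150 or pr[-5:].mean()>130: continue
                lev=(pr[:5].mean()+pr[-5:].mean())/2; k=np.where((pr[:-1]>lev)&(pr[1:]<=lev))[0]
                if len(k): k=k[0]; e=s[k]+.25*(pr[k]-lev)/(pr[k]-pr[k+1]); obs.append((n,l,p+e*dr,dr,nn))
        def res(v): return np.array([ (proj(n,T(l,v))[0]-e)@dr for n,l,e,dr,_ in obs])
        r=least_squares(res,v,loss="soft_l1",f_scale=.4); v=r.x
    if show:
        f=res(v)
        for n,a,b,nn in ED:
            k=[i for i,o in enumerate(obs) if o[0]==n and o[4]==nn]
            if k: print("  edge",n,nn,len(k),f[k].mean().round(2),f[k].std().round(2))
    return v
E
python3 - <<'E'
from rackfit import *
L=lambda f:cv2.imread(f"pics/{f}.png")[...,::-1].copy()
for a,b in (("scene0","top0"),("s3_full","t3_full")):
    I={"scene":L(a),"top":L(b)}
    print(rackfit(I,[.5304,-.1079,-.0488],True).round(4),rackfit({"top":I["top"]},[.5304,-.1079,-.0488]).round(4),rackfit({"scene":I["scene"]},[.5304,-.1079,-.0488]).round(4))
E
```

```text
edge top (0, 1) 25 1.42 1.68
  edge top (-1, 0) 37 0.29 0.21
  edge scene (-1, 0) 38 -0.26 0.26
  edge scene (0, -1) 40 0.11 0.17
[ 0.5295 -0.1105 -0.0607] [ 0.5305 -0.1072 -0.0575] [ 0.529  -0.1102 -0.058 ]
  edge top (0, 1) 15 0.56 1.82
  edge top (-1, 0) 38 0.24 0.18
  edge scene (-1, 0) 36 -0.29 0.27
  edge scene (0, -1) 38 -0.03 0.18
[ 0.5296 -0.1109 -0.0473] [ 0.5303 -0.1084 -0.0453] [ 0.529  -0.1109 -0.0435]
```

```bash
H="python3 -m handwheel"
$H '[[-0.013,0.024,0.2,-0.03,-0.012,0.008],[-0.013,0.024,0.4,-0.03,-0.012,0.008],[-0.013,0.024,0.47,-0.03,-0.012,0.008],[-0.013,0.024,0.47,-0.03,-0.012,0.008],[-0.013,0.024,0.47,-0.03,-0.012,0.008]]'
python3 - <<'E'
from plan import *
show([[pose(np.r_[sl(-.0065,-.105),.118],YS)]])
E
```

```text
time: 5.72
tool_pos: [0.4925, 0.0854, 0.1166]
ee_rot: [-3.139, -0.0, 1.625]
wrist_force: [-0.2, -0.0, 0.2]
width: 0.04
finger_force: 0.0
[0.008,0,-0.007,-0.005,-0.001,-0.007] [np.float64(0.1)]
```

```bash
H="python3 -m handwheel"
$H '[[0,0,0,0,0,0],[0,0,0,0,0,0],[0,0,0,0,0,0],[0,0,0,0,0,0],[0,0,0,0,0,0],[0,0,0,0,0,0]]' 1
$H '[[0,0,-0.015,0,0,0],[0,0.007,-0.017,0.15,0,0],[0,0.014,-0.019,0.3,0,0],[0,0.022,-0.02,0.48,0,0],[0,0.029,-0.021,0.63,0,0],[0,0.029,-0.021,0.63,0,0],[0,0.029,-0.021,0.63,0,0]]'
$H '[[0,-0.024,-0.07,0,0,0],[0,-0.057,-0.166,0,0,0],[0,-0.057,-0.166,0,0,0]]'
$H '[[0,-0.24,-0.144,-0.63,0,0],[0,-0.24,-0.144,-0.63,0,0],[0,-0.24,-0.144,-0.63,0,0],[0,-0.24,-0.144,-0.63,0,0]]'
python3 - <<'E'
from plan import *
a=snap("scene","u1",(150,130,310,250),5)
E
```

```text
time: 6.22
tool_pos: [0.4931, 0.0869, 0.1174]
ee_rot: [-3.141, -0.001, 1.628]
wrist_force: [-0.4, 0.1, 2.2]
width: 0.0081
finger_force: 30.0
time: 6.8
tool_pos: [0.4994, 0.0872, 0.1197]
ee_rot: [-2.809, -0.001, 1.628]
wrist_force: [0.3, 0.6, -0.4]
width: 0.0078
finger_force: 30.0
time: 7.05
tool_pos: [0.4998, 0.0873, 0.1596]
ee_rot: [-2.817, -0.001, 1.628]
wrist_force: [-0.1, 0.4, 0.1]
width: 0.0077
finger_force: 30.0
time: 7.38
tool_pos: [0.4602, 0.0853, 0.199]
ee_rot: [3.14, -0.001, 1.628]
wrist_force: [0.4, -0.3, -1.1]
width: 0.0079
finger_force: 30.0
```

View pics/u1.png

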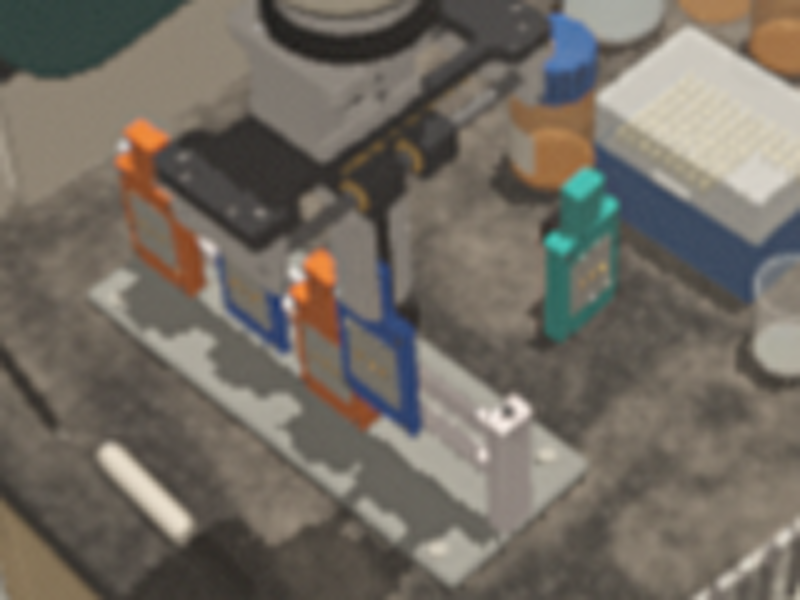

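```bash
sed -i 's/^RACK=np.array(.*\]); STAND/RACK=np.array([.5296,-.1098,-.046]); STAND/' plan.py
cat >> plan.py <<'E'
YR=np.pi/2+RACK[2]
def over(x,z=.2,n=2):
    A=cur(); U=np.r_[rk(x,0),z]; y=Ro.as_euler(A[1],"xyz")[2]
    show([[pose(A[0]+(U-A[0])*f,y+(YR-y)*f)] for f in np.arange(1,n+1)/n])
E
python3 -c "
from plan import *
over(.021)"
```

```text
[-0.502,0.196,-0.003,-0.001,-0.002,0.099] [np.float64(2.6)]
[-0.491,0.222,-0.003,0,0,0.099] [np.float64(2.6)]
```

```bash
H="python3 -m handwheel"
$H '[[0,0,-0.1,0,0,0],[-0.25,0.1,-0.1,0,0,0.05],[-0.5,0.196,-0.1,0,0,0.1],[-0.5,0.196,-0.1,0,0,0.1],[-0.5,0.196,-0.1,0,0,0.1]]' >/dev/null
$H '[[-0.25,0.11,0,0,0,0.05],[-0.49,0.222,0.1,0,0,0.1],[-0.49,0.222,0.1,0,0,0.1],[-0.49,0.222,0.1,0,0,0.1],[-0.49,0.222,0.1,0,0,0.1],[-0.49,0.222,0.1,0,0,0.1]]'
python3 - <<'E'
from fs import *; from plan import *; from rackfit import rackfit
A=cur(); ims={n:snap(n,"h1"+n) for n in("scene","top")}
print("rack",rackfit(ims,RACK,True).round(4))
g=A[0]+A[1].apply([0,0,.062-.019]); yaw=A[1].as_euler("xyz")[2]-np.pi/2
print("pos err",(A[0][:2]-rk(.021,0))*1e3, yaw)
d=[]
for n,roi in(("scene",(255,170,345,300)),("top",(300,140,380,270))):
    x0,y0,x1,y1=roi; im=ims[n][y0:y1,x0:x1].copy(); c=cv2.resize(im,None,fx=4.4,fy=4.4,interpolation=cv2.INTER_CUBIC)
    for p in boardpts(.008):
        q=(proj(n,T(p+[0,0,g[2]],[g[0],g[1],yaw]))-[x0,y0]+.5)*4.4-.5
        cv2.polylines(c,[cv2.convexHull(q.round().astype(np.int32))],True,(0,255,0),1)
    d.append(np.pad(c,((0,600-c.shape[0]),(0,4),(0,0))))
cv2.imwrite("pics/h1.png",np.hstack(d)[...,::-1]); print(np.hstack(d).shape)
E
```

```text
time: 8.35
tool_pos: [0.552, -0.1095, 0.198]
ee_rot: [-3.138, -0.002, 1.523]
wrist_force: [0.2, -0.5, -0.4]
width: 0.0079
finger_force: 30.0
  edge top (0, 1) 13 0.56 1.74
  edge top (-1, 0) 4 0.98 0.19
  edge scene (-1, 0) 38 -0.04 0.19
  edge scene (0, -1) 32 -0.03 0.3
rack [ 0.5292 -0.1108 -0.0535]
pos err [1.40056427 1.27647979] -0.04755861998889177
(600, 756, 3)
```

View pics/h1.png

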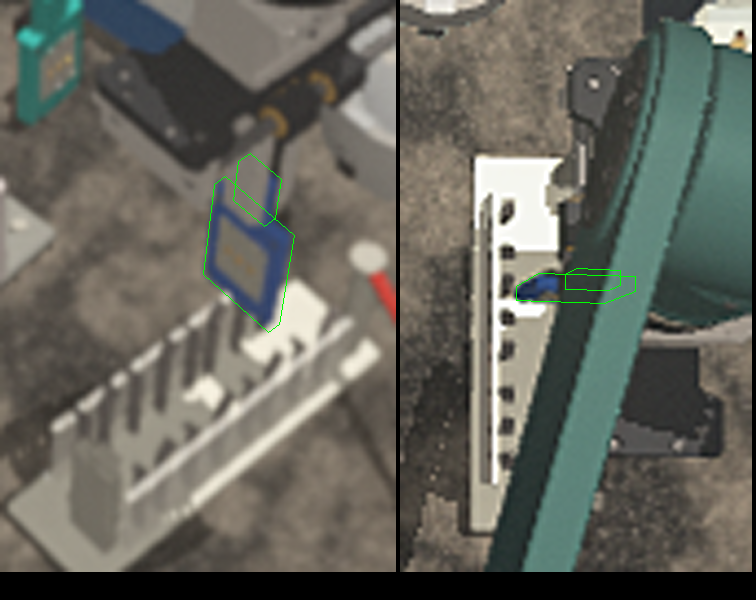

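```bash
python3 - <<'E'
from plan import *
show([[pose(np.r_[rk(.021,0),.165],YR)],[pose(np.r_[rk(.021,0),.15],YR)],[pose(np.r_[rk(.021,0),.14],YR)]])
from fs import *
im=cv2.imread("pics/h1scene_full.png")[...,::-1].copy(); m=mk(im)["b"][170:300,255:345]
n,l,st,_=cv2.connectedComponentsWithStats(m); k=1+np.argsort(-st[1:,4])
i=min(k[:3],key=lambda i:abs(_[i][0]-56)+abs(_[i][1]-60)); m=(l==i).astype(np.uint8)
hull=cv2.convexHull(np.argwhere(m)[:,::-1].astype(np.int32)); f=cv2.fillConvexPoly(m.copy(),hull,1)
A=[.552,-.1095,.198]; P=[T(boardpts(.008)[0]+[0,0,A[2]+.019-.062],[A[0],A[1],-.0476])]
s=sil("scene",P,(255,170,345,300))
def bb(a): ys,xs=np.nonzero(a>.5); return xs.min(),xs.max(),ys.min(),ys.max(),xs.mean().round(2),ys.mean().round(2)
print(bb(f),bb(s))
# lowest-edge comparison: per column bottom row
c=[(x,np.nonzero(f[:,x])[0].max(),np.nonzero(s[:,x]>.5)[0].max()) for x in range(48,66,2)]; print(c)
E
```

```text
[-0.009,-0.007,0.17,-0.002,-0.002,-0.001] [np.float64(0.8)]
[0,0,0.075,0,0,0] [np.float64(0.4)]
[0,0,0.05,0,0,0] [np.float64(0.2)]
(np.int64(48), np.int64(65), np.int64(40), np.int64(72), np.float64(57.95), np.float64(57.39)) (np.int64(46), np.int64(66), np.int64(40), np.int64(74), np.float64(56.02), np.float64(57.23))
[(48, np.int64(62), np.int64(63)), (50, np.int64(64), np.int64(65)), (52, np.int64(66), np.int64(67)), (54, np.int64(67), np.int64(69)), (56, np.int64(69), np.int64(70)), (58, np.int64(71), np.int64(72)), (60, np.int64(72), np.int64(74)), (62, np.int64(67), np.int64(74)), (64, np.int64(60), np.int64(67))]
```

```bash
H="python3 -m handwheel"
$H '[[-0.009,-0.008,0.1,0,0,0],[-0.009,-0.008,0.17,0,0,0],[-0.009,-0.008,0.17,0,0,0],[-0.009,-0.008,0.17,0,0,0]]'
$H '[[0,0,0.04,0,0,0],[0,0,0.075,0,0,0],[0,0,0.075,0,0,0],[0,0,0.075,0,0,0]]'
$H '[[0,0,0.025,0,0,0],[0,0,0.05,0,0,0],[0,0,0.05,0,0,0]]'
python3 -c "
from plan import *
A=cur(); print((A[0][:2]-rk(.021,0))*1e3); print(robot.get_obs()['wrist_torque'])"
```

```text
time: 8.78
tool_pos: [0.5499, -0.1109, 0.1644]
ee_rot: [-3.139, -0.001, 1.524]
wrist_force: [-0.2, 0.1, -1.0]
width: 0.0079
finger_force: 30.0
time: 9.12
tool_pos: [0.5503, -0.1119, 0.1492]
ee_rot: [-3.139, -0.001, 1.523]
wrist_force: [0.1, -0.3, -0.4]
width: 0.0079
finger_force: 30.0
time: 9.37
tool_pos: [0.5519, -0.1116, 0.1427]
ee_rot: [3.138, -0.001, 1.523]
wrist_force: [0.8, 1.6, -0.3]
width: 0.0079
finger_force: 30.0
[ 1.36385956 -0.87722963]
[ 0.38016256 -0.02814822  0.02307393]
```

```bash
H="python3 -m handwheel"
$H '[[0,0,0,0,0,0],[0,0,0,0,0,0]]'
python3 - <<'E'
from plan import *; from fit import *
A=cur(); print(robot.get_obs()['wrist_torque'])
ims={n:snap(n,"h2"+n) for n in("scene","top")}
g=A[0]+A[1].apply([0,0,.062-.019]); yaw=A[1].as_euler("xyz")[2]-np.pi/2
d=[]
for n,roi in(("scene",(275,200,345,300)),("top",(305,160,365,260))):
    x0,y0,x1,y1=roi; im=ims[n][y0:y1,x0:x1].copy(); c=cv2.resize(im,None,fx=6,fy=6,interpolation=cv2.INTER_CUBIC)
    d.append(c)
cv2.imwrite("pics/h2.png",np.hstack(d)[...,::-1])
E
```

```text
time: 9.53
tool_pos: [0.551, -0.1115, 0.1397]
ee_rot: [-3.141, -0.002, 1.523]
wrist_force: [1.4, 2.0, 1.2]
width: 0.0079
finger_force: 30.0
[ 0.4968155  -0.23425685  0.0359039 ]
```

View pics/h2.png

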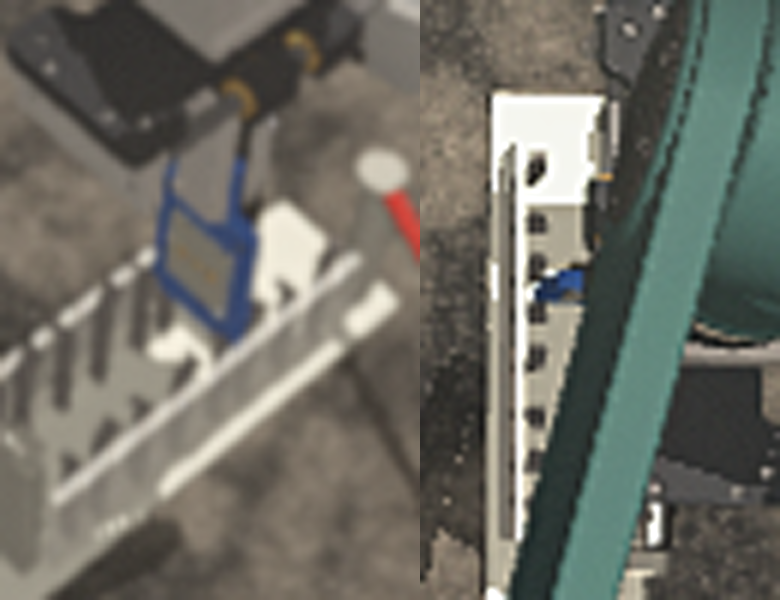

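```bash
H="python3 -m handwheel"
$H '[[0.008,0.002,0,0,0,0],[0.008,0.002,0,0,0,0],[0.008,0.002,0,0,0,0]]'
$H '[[0,0,0.025,0,0,0],[0,0,0.05,0,0,0],[0,0,0.05,0,0,0],[0,0,0.05,0,0,0]]'
python3 -c "
from plan import *
print(robot.get_obs()['wrist_torque'])"
```

```text
time: 9.88
tool_pos: [0.5511, -0.1109, 0.1391]
ee_rot: [-3.14, 0.0, 1.523]
wrist_force: [2.2, -0.0, 0.3]
width: 0.0076
finger_force: 30.0
time: 10.22
tool_pos: [0.551, -0.1106, 0.1283]
ee_rot: [-3.14, -0.001, 1.523]
wrist_force: [2.8, -0.4, -2.9]
width: 0.008
finger_force: 30.0
[-0.25027644 -0.77440653  0.08619995]
```

```bash
H="python3 -m handwheel"
$H '[[0,0.005,0,0,0,0],[0,0.005,0,0,0,0],[0,0.005,0,0,0,0]]'
$H '[[0,0,0.025,0,0,0],[0,0,0.05,0,0,0],[0,0,0.05,0,0,0],[0,0,0.05,0,0,0]]'
python3 -c "
from plan import *
print(robot.get_obs()['wrist_torque'])"
```

```text
time: 10.47
tool_pos: [0.5514, -0.1105, 0.1292]
ee_rot: [-3.138, -0.001, 1.523]
wrist_force: [0.3, 0.1, -1.6]
width: 0.0081
finger_force: 30.0
time: 10.8
tool_pos: [0.5514, -0.1103, 0.1187]
ee_rot: [-3.138, -0.001, 1.523]
wrist_force: [0.0, 0.2, -1.0]
width: 0.0079
finger_force: 30.0
[-0.16466375 -0.05834958 -0.03598749]
```

```bash
H="python3 -m handwheel"
$H '[[0,0,0.04,0,0,0],[0,0,0.08,0,0,0],[0,0,0.115,0,0,0],[0,0,0.13,0,0,0],[0,0,0.13,0,0,0],[0,0,0.13,0,0,0]]'
$H '[[0,0,0.008,0,0,0],[0,0,0.015,0,0,0],[0,0,0.015,0,0,0],[0,0,0.015,0,0,0]]'
python3 -c "
from plan import *
print(robot.get_obs()['wrist_torque'])"
```

```text
time: 11.3
tool_pos: [0.5514, -0.1104, 0.0929]
ee_rot: [-3.138, -0.001, 1.523]
wrist_force: [0.2, -0.1, -0.9]
width: 0.0076
finger_force: 30.0
time: 11.63
tool_pos: [0.5518, -0.1105, 0.0905]
ee_rot: [-3.14, -0.001, 1.523]
wrist_force: [0.3, -0.4, -0.6]
width: 0.0082
finger_force: 30.0
[-0.06714892  0.07889519 -0.01234512]
```

```bash
H="python3 -m handwheel"
$H '[[0,0,0.008,0,0,0],[0,0,0.012,0,0,0],[0,0,0.012,0,0,0],[0,0,0.012,0,0,0]]'
```

```text
time: 11.97
tool_pos: [0.552, -0.1106, 0.0903]
ee_rot: [-3.141, -0.0, 1.523]
wrist_force: [-2.4, 0.2, 7.3]
width: 0.0079
finger_force: 30.0
```

```bash
H="python3 -m handwheel"
sed -i 's/^RACK=np.array(.*\]); STAND/RACK=np.array([.5306,-.1095,-.047]); STAND/' plan.py
$H '[[0,0,0,0,0,0],[0,0,0,0,0,0],[0,0,0,0,0,0]]' 0.36
$H '[[0,0,-0.2,0,0,0],[0,0,-0.4,0,0,0],[0,0,-0.6,0,0,0],[0,0,-0.62,0,0,0],[0,0,-0.62,0,0,0],[0,0,-0.62,0,0,0]]' 
cat >> plan.py <<'E'
def tog(t,y,n=3):
    A=cur(); U=np.r_[sl(-.0025-t/2,y),.215]; w=A[1].as_euler("xyz")[2]
    show([[pose(A[0]+(U-A[0])*f,w+(YS-w)*f)] for f in np.arange(1,n+1)/n]+[[pose([*U[:2],.118],YS)]])
E
python3 -c "
from plan import *
tog(.014,-.035,2); print('un');unhook(.014,-.035)"
```

```text
time: 12.22
tool_pos: [0.5518, -0.1105, 0.0879]
ee_rot: [-3.14, -0.001, 1.523]
wrist_force: [0.5, -0.0, 0.3]
width: 0.0247
finger_force: 0.0
time: 12.72
tool_pos: [0.552, -0.1106, 0.2115]
ee_rot: [-3.14, -0.001, 1.523]
wrist_force: [0.4, 0.3, -0.5]
width: 0.0301
finger_force: 0.0
[0.659,-0.198,-0.008,-0.004,-0.002,-0.101] [np.float64(3.3)]
[0.669,-0.163,-0.009,0,0,-0.101] [np.float64(3.3)]
[0,0,0.485,0,0,0] [np.float64(2.3)]
un
[0,0,-0.015,0,0,0],[0,0.007,-0.019,0.153,0,0],[0,0.014,-0.021,0.306,0,0],[0,0.023,-0.024,0.477,0,0],[0,0.03,-0.026,0.63,0,0] [np.float64(2.6)]
[0,-0.024,-0.071,0,0,0],[0,-0.057,-0.166,0,0,0] [np.float64(0.8)]
[0,-0.238,-0.14,-0.63,0,0] [np.float64(2.6)]
```

```bash
H="python3 -m handwheel"
$H '[[0.3,-0.1,0,0,0,-0.05],[0.66,-0.198,-0.01,0,0,-0.1],[0.66,-0.198,-0.01,0,0,-0.1],[0.66,-0.198,-0.01,0,0,-0.1]]' 0.15 >/dev/null
$H '[[0.4,-0.1,-0.01,0,0,-0.05],[0.67,-0.163,-0.01,0,0,-0.1],[0.67,-0.163,-0.01,0,0,-0.1],[0.67,-0.163,-0.01,0,0,-0.1],[0.67,-0.163,-0.01,0,0,-0.1],[0.67,-0.163,-0.01,0,0,-0.1]]'
python3 - <<'E'
from plan import *; from rackfit import rackfit
show([[pose(np.r_[sl(-.0095,-.035),.118],YS)]])
ims={n:snap(n,"p2"+n) for n in("scene","top")}
for s in(("scene","top"),("scene",),("top",)): print(rackfit({n:ims[n] for n in s},RACK).round(4))
E
```

```text
time: 13.55
tool_pos: [0.4848, 0.1569, 0.2142]
ee_rot: [-3.136, 0.001, 1.629]
wrist_force: [0.2, 0.0, -0.5]
width: 0.04
finger_force: 0.0
[-0.001,0.005,0.481,-0.01,0.001,0.001] [np.float64(2.3)]
[ 0.5296 -0.1109 -0.0474]
[ 0.529  -0.1109 -0.0436]
[ 0.5303 -0.1087 -0.0426]
```

```bash
H="python3 -m handwheel"
$H '[[0,0.005,0.2,-0.01,0,0],[0,0.005,0.4,-0.01,0,0],[0,0.005,0.482,-0.01,0,0],[0,0.005,0.482,-0.01,0,0],[0,0.005,0.482,-0.01,0,0],[0,0.005,0.482,-0.01,0,0]]'
$H '[[0,0,0,0,0,0],[0,0,0,0,0,0],[0,0,0,0,0,0],[0,0,0,0,0,0],[0,0,0,0,0,0],[0,0,0,0,0,0]]' 1
$H '[[0,0,-0.015,0,0,0],[0,0.007,-0.019,0.15,0,0],[0,0.014,-0.021,0.3,0,0],[0,0.023,-0.024,0.48,0,0],[0,0.03,-0.026,0.63,0,0],[0,0.03,-0.026,0.63,0,0],[0,0.03,-0.026,0.63,0,0]]'
$H '[[0,-0.024,-0.07,0,0,0],[0,-0.057,-0.166,0,0,0],[0,-0.057,-0.166,0,0,0]]'
$H '[[0,-0.24,-0.14,-0.63,0,0],[0,-0.24,-0.14,-0.63,0,0],[0,-0.24,-0.14,-0.63,0,0],[0,-0.24,-0.2,-0.63,0,0],[0,-0.24,-0.2,-0.63,0,0]]'
python3 - <<'E'
from plan import *; over(.063,.2,2)
E
```

```text
time: 14.15
tool_pos: [0.4879, 0.1564, 0.1216]
ee_rot: [3.135, -0.001, 1.626]
wrist_force: [0.0, 0.0, 0.4]
width: 0.0397
finger_force: 0.0
time: 14.65
tool_pos: [0.4861, 0.1572, 0.1207]
ee_rot: [3.139, -0.001, 1.628]
wrist_force: [-2.8, -0.6, 4.2]
width: 0.0135
finger_force: 29.9
time: 15.23
tool_pos: [0.4935, 0.1575, 0.1238]
ee_rot: [-2.815, -0.001, 1.627]
wrist_force: [0.2, 0.1, 0.1]
width: 0.0136
finger_force: 30.0
time: 15.48
tool_pos: [0.4938, 0.1579, 0.1639]
ee_rot: [-2.824, -0.002, 1.628]
wrist_force: [1.3, 0.5, -0.1]
width: 0.0141
finger_force: 30.0
time: 15.9
tool_pos: [0.459, 0.1558, 0.2144]
ee_rot: [3.134, -0.001, 1.629]
wrist_force: [0.3, -0.0, -0.6]
width: 0.014
finger_force: 30.0
[-0.689,0.297,0.037,0.014,-0.003,0.1] [np.float64(3.6)]
[-0.672,0.333,0.036,0,0,0.1] [np.float64(3.6)]
```

```bash
H="python3 -m handwheel"
$H '[[-0.3,0.13,0,0.014,0,0.05],[-0.69,0.297,0,0.014,0,0.1],[-0.69,0.297,0,0.014,0,0.1],[-0.69,0.297,0,0.014,0,0.1],[-0.69,0.297,0,0.014,0,0.1]]' >/dev/null
$H '[[-0.3,0.15,0,0,0,0.05],[-0.672,0.333,0,0,0,0.1],[-0.672,0.333,0,0,0,0.1],[-0.672,0.333,0,0,0,0.1],[-0.672,0.333,0,0,0,0.1],[-0.672,0.333,0,0,0,0.1]]'
python3 - <<'E'
from plan import *
P=lambda z:[pose(np.r_[rk(.063,0),z],YR)]
show([P(.165)]); show([P(.165)])
E
```

```text
time: 16.82
tool_pos: [0.594, -0.1135, 0.212]
ee_rot: [-3.136, -0.002, 1.521]
wrist_force: [-0.2, 0.9, -2.0]
width: 0.0138
finger_force: 30.0
[0.004,-0.002,0.235,-0.01,-0.003,-0.005] [np.float64(1.1)]
[0.004,-0.002,0.235,-0.01,-0.003,-0.005] [np.float64(1.1)]
```

```bash
H="python3 -m handwheel"
python3 - <<'E'
from plan import *; from rackfit import rackfit
print(rackfit({"scene":snap("scene","q2")},RACK,True).round(4))
E
$H '[[0.005,-0.002,0.1,-0.01,0,0],[0.005,-0.002,0.2,-0.01,0,0],[0.005,-0.002,0.235,-0.01,0,0],[0.005,-0.002,0.235,-0.01,0,0],[0.005,-0.002,0.235,-0.01,0,0]]'
$H '[[0,0,0.04,0,0,0],[0,0,0.075,0,0,0],[0,0,0.125,0,0,0],[0,0,0.125,0,0,0],[0,0,0.125,0,0,0]]'
python3 -c "
from plan import *
print(robot.get_obs()['wrist_torque'])"
```

```text
edge scene (-1, 0) 38 -0.0 0.22
  edge scene (0, -1) 27 -0.01 0.2
[ 0.5291 -0.111  -0.0445]
time: 17.28
tool_pos: [0.5932, -0.1107, 0.1665]
ee_rot: [3.14, -0.001, 1.524]
wrist_force: [-0.7, -0.3, -1.1]
width: 0.0134
finger_force: 30.0
time: 17.7
tool_pos: [0.5932, -0.1118, 0.1402]
ee_rot: [-3.142, -0.001, 1.523]
wrist_force: [-0.4, 0.6, -1.3]
width: 0.0138
finger_force: 30.0
[-0.05062852  0.02679652  0.02346892]
```

Clean. Continue to the bottom.

```bash
H="python3 -m handwheel"
$H '[[0,0,0.04,0,0,0],[0,0,0.08,0,0,0],[0,0,0.12,0,0,0],[0,0,0.12,0,0,0],[0,0,0.12,0,0,0]]'
$H '[[0,0,0.04,0,0,0],[0,0,0.08,0,0,0],[0,0,0.115,0,0,0],[0,0,0.115,0,0,0],[0,0,0.115,0,0,0]]'
python3 -c "
from plan import *
print(robot.get_obs()['wrist_torque'])"
```

```text
time: 18.12
tool_pos: [0.5932, -0.1118, 0.1162]
ee_rot: [-3.141, -0.001, 1.523]
wrist_force: [0.5, -0.7, -0.6]
width: 0.014
finger_force: 30.0
time: 18.53
tool_pos: [0.5932, -0.1118, 0.0935]
ee_rot: [3.141, -0.001, 1.523]
wrist_force: [0.1, -0.3, -1.5]
width: 0.0137
finger_force: 30.0
[-0.10936825  0.05570012  0.03217104]
```

```bash
H="python3 -m handwheel"
$H '[[0,0,0.01,0,0,0],[0,0,0.015,0,0,0],[0,0,0.015,0,0,0],[0,0,0.015,0,0,0]]'
$H '[[0,0,0.005,0,0,0],[0,0,0.01,0,0,0],[0,0,0.01,0,0,0],[0,0,0.01,0,0,0]]'
```

```text
time: 18.87
tool_pos: [0.5936, -0.1119, 0.0933]
ee_rot: [3.139, -0.0, 1.523]
wrist_force: [-2.4, 0.9, 6.1]
width: 0.0137
finger_force: 30.0
time: 19.2
tool_pos: [0.5937, -0.1119, 0.0933]
ee_rot: [3.138, -0.0, 1.523]
wrist_force: [-3.3, 1.2, 13.8]
width: 0.0139
finger_force: 30.0
```

```bash
H="python3 -m handwheel"
$H '[[0,0,-0.01,0,0,0],[0,0,-0.01,0,0,0],[0,0,-0.01,0,0,0]]' 0.36
$H '[[0,0,-0.2,0,0,0],[0,0,-0.4,0,0,0],[0,0,-0.62,0,0,0],[0,0,-0.62,0,0,0],[0,0,-0.62,0,0,0],[0,0,-0.62,0,0,0]]' 
python3 -c "
from plan import *
tog(.008,.035,2); print('un');unhook(.008,.035)"
```

```text
time: 19.45
tool_pos: [0.5935, -0.1118, 0.091]
ee_rot: [3.14, -0.001, 1.523]
wrist_force: [0.3, 0.4, -0.2]
width: 0.0287
finger_force: 0.0
time: 19.95
tool_pos: [0.5932, -0.1119, 0.2142]
ee_rot: [3.141, -0.001, 1.523]
wrist_force: [-0.0, 0.5, -1.6]
width: 0.0301
finger_force: 0.0
[0.833,-0.313,-0.001,0.001,-0.002,-0.101] [np.float64(4.3)]
[0.848,-0.268,-0.002,0,0,-0.101] [np.float64(4.3)]
[0,0,0.485,0,0,0] [np.float64(2.3)]
un
[0,0,-0.015,0,0,0],[0,0.007,-0.017,0.153,0,0],[0,0.014,-0.019,0.306,0,0],[0,0.022,-0.02,0.477,0,0],[0,0.029,-0.021,0.63,0,0] [np.float64(2.6)]
[0,-0.024,-0.071,0,0,0],[0,-0.057,-0.166,0,0,0] [np.float64(0.8)]
[0,-0.239,-0.144,-0.63,0,0] [np.float64(2.6)]
```

```bash
H="python3 -m handwheel"
$H '[[0.4,-0.15,0,0,0,-0.05],[0.833,-0.313,0,0,0,-0.1],[0.833,-0.313,0,0,0,-0.1],[0.833,-0.313,0,0,0,-0.1],[0.833,-0.313,0,0,0,-0.1]]' 0.15 >/dev/null
$H '[[0.4,-0.13,0,0,0,-0.05],[0.848,-0.268,0,0,0,-0.1],[0.848,-0.268,0,0,0,-0.1],[0.848,-0.268,0,0,0,-0.1],[0.848,-0.268,0,0,0,-0.1],[0.848,-0.268,0,0,0,-0.1],[0.848,-0.268,0,0,0,-0.1]]'
python3 - <<'E'
from plan import *; from rackfit import rackfit
show([[pose(np.r_[sl(-.0065,.035),.118],YS)]])
ims={n:snap(n,"p3"+n) for n in("scene","top")}
for s in(("scene","top"),("scene",),("top",)): print(rackfit({n:ims[n] for n in s},RACK).round(4))
E
```

```text
time: 20.95
tool_pos: [0.4841, 0.2261, 0.2133]
ee_rot: [-3.14, 0.002, 1.628]
wrist_force: [0.7, -0.5, 1.3]
width: 0.04
finger_force: 0.0
[0.004,0.002,0.477,-0.003,0.003,-0.001] [np.float64(2.3)]
[ 0.5296 -0.111  -0.0474]
[ 0.529  -0.1109 -0.0444]
[ 0.5303 -0.1087 -0.0426]
```

```bash
H="python3 -m handwheel"
$H '[[0.004,0.002,0.2,0,0,0],[0.004,0.002,0.4,0,0,0],[0.004,0.002,0.477,0,0,0],[0.004,0.002,0.477,0,0,0],[0.004,0.002,0.477,0,0,0],[0.004,0.002,0.477,0,0,0],[0.004,0.002,0.477,0,0,0]]'
$H '[[0,0,0,0,0,0],[0,0,0,0,0,0],[0,0,0,0,0,0],[0,0,0,0,0,0],[0,0,0,0,0,0],[0,0,0,0,0,0]]' 1
$H '[[0,0,-0.015,0,0,0],[0,0.007,-0.017,0.15,0,0],[0,0.014,-0.019,0.3,0,0],[0,0.022,-0.02,0.48,0,0],[0,0.029,-0.021,0.63,0,0],[0,0.029,-0.021,0.63,0,0],[0,0.029,-0.021,0.63,0,0]]'
$H '[[0,-0.024,-0.07,0,0,0],[0,-0.057,-0.166,0,0,0],[0,-0.057,-0.166,0,0,0]]'
$H '[[0,-0.24,-0.144,-0.63,0,0],[0,-0.24,-0.144,-0.63,0,0],[0,-0.24,-0.144,-0.63,0,0],[0,-0.24,-0.22,-0.63,0,0],[0,-0.24,-0.22,-0.63,0,0]]'
python3 - <<'E'
from plan import *; over(-.063,.215,2)
E
```

```text
time: 21.63
tool_pos: [0.4869, 0.2276, 0.1226]
ee_rot: [3.136, -0.002, 1.626]
wrist_force: [-0.3, 0.1, -0.6]
width: 0.0398
finger_force: 0.0
time: 22.13
tool_pos: [0.4842, 0.2277, 0.1198]
ee_rot: [-3.141, -0.0, 1.628]
wrist_force: [-1.3, -0.0, 2.9]
width: 0.0079
finger_force: 30.0
time: 22.72
tool_pos: [0.4916, 0.2278, 0.1227]
ee_rot: [-2.813, 0.0, 1.627]
wrist_force: [0.1, 0.6, -0.4]
width: 0.0073
finger_force: 30.0
time: 22.97
tool_pos: [0.492, 0.2288, 0.1638]
ee_rot: [-2.823, -0.003, 1.628]
wrist_force: [0.1, 0.5, 0.8]
width: 0.0078
finger_force: 30.0
time: 23.38
tool_pos: [0.4587, 0.2267, 0.2181]
ee_rot: [3.135, -0.002, 1.629]
wrist_force: [0.6, 1.1, -0.2]
width: 0.0079
finger_force: 30.0
[-0.833,-0.026,0.006,0.013,-0.004,0.101] [np.float64(4.0)]
[-0.833,0.018,0.008,0,0,0.101] [np.float64(4.0)]
```

```bash
H="python3 -m handwheel"
$H '[[-0.4,-0.01,0,0.013,0,0.05],[-0.833,-0.026,0,0.013,0,0.1],[-0.833,-0.026,0,0.013,0,0.1],[-0.833,-0.026,0,0.013,0,0.1],[-0.833,-0.026,0,0.013,0,0.1]]' >/dev/null
$H '[[-0.4,0.01,0,0,0,0.05],[-0.833,0.018,0,0,0,0.1],[-0.833,0.018,0,0,0,0.1],[-0.833,0.018,0,0,0,0.1],[-0.833,0.018,0,0,0,0.1],[-0.833,0.018,0,0,0,0.1],[-0.833,0.018,0,0,0,0.1]]'
python3 - <<'E'
from plan import *; from rackfit import rackfit
show([[pose(np.r_[rk(-.063,0),.165],YR)]])
print(rackfit({"scene":snap("scene","q3")},RACK,True).round(4))
E
```

```text
time: 24.38
tool_pos: [0.4682, -0.1065, 0.2161]
ee_rot: [-3.137, -0.001, 1.522]
wrist_force: [-0.8, 1.1, -0.7]
width: 0.0077
finger_force: 30.0
[0,-0.001,0.255,-0.009,-0.002,-0.003] [np.float64(1.2)]
  edge scene (-1, 0) 39 0.01 0.15
  edge scene (0, -1) 40 0.0 0.13
[ 0.5284 -0.1109 -0.0412]
```

```bash
H="python3 -m handwheel"
$H '[[0,-0.001,0.1,-0.009,0,0],[0,-0.001,0.2,-0.009,0,0],[0,-0.001,0.255,-0.009,0,0],[0,-0.001,0.255,-0.009,0,0],[0,-0.001,0.255,-0.009,0,0]]'
$H '[[0,0,0.04,0,0,0],[0,0,0.075,0,0,0],[0,0,0.1,0,0,0],[0,0,0.1,0,0,0],[0,0,0.1,0,0,0]]'
python3 -c "
from plan import *
print(robot.get_obs()['wrist_torque'])"
```

```text
time: 24.85
tool_pos: [0.4675, -0.1057, 0.1649]
ee_rot: [-3.14, -0.001, 1.525]
wrist_force: [-0.4, -0.2, -0.6]
width: 0.0078
finger_force: 30.0
time: 25.27
tool_pos: [0.4675, -0.1069, 0.1449]
ee_rot: [-3.14, -0.001, 1.523]
wrist_force: [-0.5, 0.9, -0.5]
width: 0.0077
finger_force: 30.0
[ 0.04921169  0.1130021  -0.02096266]
```

```bash
H="python3 -m handwheel"
$H '[[0,0,0.03,0,0,0],[0,0,0.06,0,0,0],[0,0,0.06,0,0,0],[0,0,0.06,0,0,0]]'
$H '[[0,0,0.03,0,0,0],[0,0,0.06,0,0,0],[0,0,0.06,0,0,0],[0,0,0.06,0,0,0]]'
python3 -c "
from plan import *
print(robot.get_obs()['wrist_torque'])"
```

```text
time: 25.6
tool_pos: [0.4674, -0.1069, 0.1325]
ee_rot: [-3.14, -0.0, 1.523]
wrist_force: [0.3, -0.4, -1.6]
width: 0.0078
finger_force: 30.0
time: 25.93
tool_pos: [0.4673, -0.1069, 0.1204]
ee_rot: [-3.14, -0.0, 1.523]
wrist_force: [0.6, 1.1, -2.1]
width: 0.008
finger_force: 30.0
[ 0.01426228 -0.06834799  0.08811838]
```

```bash
H="python3 -m handwheel"
$H '[[0,0,0.04,0,0,0],[0,0,0.08,0,0,0],[0,0,0.12,0,0,0],[0,0,0.13,0,0,0],[0,0,0.13,0,0,0]]'
$H '[[0,0,0.01,0,0,0],[0,0,0.015,0,0,0],[0,0,0.015,0,0,0],[0,0,0.015,0,0,0]]'
$H '[[0,0,0.005,0,0,0],[0,0,0.01,0,0,0],[0,0,0.01,0,0,0],[0,0,0.01,0,0,0]]'
```

```text
time: 26.35
tool_pos: [0.4673, -0.1069, 0.0939]
ee_rot: [-3.14, -0.0, 1.523]
wrist_force: [0.9, 0.7, -1.8]
width: 0.0081
finger_force: 30.0
time: 26.68
tool_pos: [0.4675, -0.1069, 0.0928]
ee_rot: [-3.141, -0.0, 1.523]
wrist_force: [-2.1, 1.9, 3.7]
width: 0.0077
finger_force: 30.0
time: 27.02
tool_pos: [0.4678, -0.107, 0.0928]
ee_rot: [3.141, 0.0, 1.523]
wrist_force: [-3.2, 2.0, 11.2]
width: 0.0076
finger_force: 30.0
```

```bash
H="python3 -m handwheel"
$H '[[0,0,-0.01,0,0,0],[0,0,-0.01,0,0,0],[0,0,-0.01,0,0,0]]' 0.36
$H '[[0,0,-0.2,0,0,0],[0,0,-0.4,0,0,0],[0,0,-0.62,0,0,0],[0,0,-0.62,0,0,0],[0,0,-0.62,0,0,0],[0,0,-0.62,0,0,0]]' 
python3 -c "
from plan import *
tog(.014,.105,3); print('un');unhook(.014,.105)"
```

```text
time: 27.27
tool_pos: [0.4676, -0.1072, 0.0919]
ee_rot: [-3.141, 0.0, 1.523]
wrist_force: [-0.2, 0.6, 0.2]
width: 0.0241
finger_force: 0.0
time: 27.77
tool_pos: [0.4675, -0.1071, 0.2153]
ee_rot: [-3.14, -0.0, 1.523]
wrist_force: [-0.7, 1.4, -0.6]
width: 0.0304
finger_force: 0.0
[0.673,-0.016,0.001,-0.003,0,-0.068] [np.float64(3.2)]
[0.673,0.008,0.001,0,0,-0.068] [np.float64(3.2)]
[0.672,0.031,0.001,0,0,-0.068] [np.float64(3.2)]
[0,0,0.485,0,0,0] [np.float64(2.3)]
un
[0,0,-0.015,0,0,0],[0,0.007,-0.019,0.153,0,0],[0,0.014,-0.021,0.306,0,0],[0,0.023,-0.024,0.477,0,0],[0,0.03,-0.026,0.63,0,0] [np.float64(2.6)]
[0,-0.024,-0.071,0,0,0],[0,-0.057,-0.166,0,0,0] [np.float64(0.8)]
[0,-0.238,-0.14,-0.63,0,0] [np.float64(2.6)]
```

```bash
H="python3 -m handwheel"
$H '[[0.35,0,0,0,0,-0.03],[0.673,-0.016,0,0,0,-0.07],[0.673,-0.016,0,0,0,-0.07],[0.673,-0.016,0,0,0,-0.07]]' 0.15 >/dev/null
$H '[[0.673,0.008,0,0,0,-0.07],[0.673,0.008,0,0,0,-0.07],[0.673,0.008,0,0,0,-0.07],[0.673,0.008,0,0,0,-0.07]]' >/dev/null
$H '[[0.4,0.02,0,0,0,-0.04],[0.672,0.031,0,0,0,-0.066],[0.672,0.031,0,0,0,-0.066],[0.672,0.031,0,0,0,-0.066],[0.672,0.031,0,0,0,-0.066],[0.672,0.031,0,0,0,-0.066]]'
python3 - <<'E'
from plan import *; from rackfit import rackfit
show([[pose(np.r_[sl(-.0095,.105),.118],YS)]])
ims={n:snap(n,"p4"+n) for n in("scene","top")}
for s in(("scene","top"),("scene",),("top",)): print(rackfit({n:ims[n] for n in s},RACK).round(4))
E
```

```text
time: 28.93
tool_pos: [0.4766, 0.2954, 0.2143]
ee_rot: [-3.138, 0.003, 1.631]
wrist_force: [0.6, 0.5, 0.4]
width: 0.0403
finger_force: 0.0
[0.006,0.005,0.482,-0.007,0.005,0.004] [np.float64(2.3)]
[-5.5624  0.3207 -0.1823]
[ 0.5306 -0.1095 -0.047 ]
[-5.5624  0.3207 -0.1823]
```

```bash
python3 - <<'E'
import cv2,numpy as np
a=cv2.imread("pics/p4top_full.png")[150:290,280:400]; b=cv2.imread("pics/p4scene_full.png")[200:320,230:350]
A=cv2.resize(a,None,fx=4.2,fy=4.2,interpolation=cv2.INTER_CUBIC);B=cv2.resize(b,None,fx=2.4*1.0,fy=2.4,interpolation=cv2.INTER_CUBIC)
d=np.zeros((588,795,3),np.uint8); d[:,:504]=A; d[:288,504:792]=B; cv2.imwrite("pics/v4.png",d)
E
```

```text
(no output)
```

View pics/v4.png

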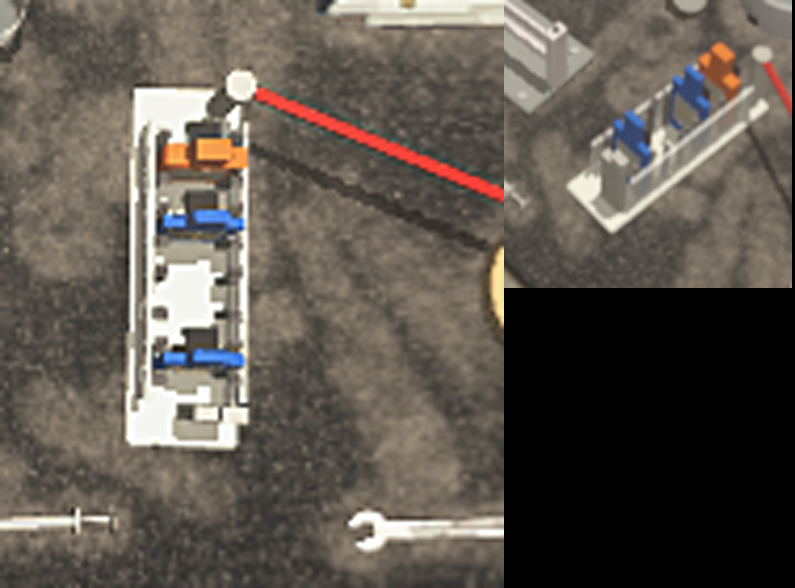

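```bash
python3 - <<'E'
from plan import *; from rackfit import rackfit
L=lambda f:cv2.imread(f"pics/{f}.png")[...,::-1].copy()
ims={"scene":L("p4scene_full"),"top":L("p4top_full")}
g={"top":[(128,444),(135,88),(240,448)]}
u=lambda p:unproj("top",(np.array(p)+.5)/4.2-.5+[280,150],.008)
a,b,c=map(u,g["top"]); print(a,b,c)
v0=RACK.copy(); old=[unproj("top",p,.008) for p in((316.1,260.6),(317.2,175.5))]
v0[:2]+=((a-old[0])+(b-old[1]))[:2]/2; print(v0)
for s in(("scene","top"),("scene",),("top",)):
    v=v0
    for _ in range(2): v=rackfit({n:ims[n] for n in s},v,_==1)
    print(s,v.round(4))
E
```

```text
[ 0.42831618 -0.05280092  0.008     ] [ 0.66113081 -0.06456494  0.008     ] [ 0.42468175 -0.12481949  0.008     ]
[ 0.54483496 -0.09428849 -0.047     ]
  edge top (0, 1) 35 1.5 1.44
  edge top (-1, 0) 40 0.39 0.2
  edge scene (-1, 0) 40 -0.33 0.23
  edge scene (0, -1) 35 0.4 0.39
('scene', 'top') [ 0.5422 -0.0969 -0.0628]
  edge scene (-1, 0) 40 -0.01 0.23
  edge scene (0, -1) 34 0.0 0.12
('scene',) [ 0.5415 -0.0959 -0.0505]
('top',) [ 0.8405  7.1809 -2.3125]
```

```bash
H="python3 -m handwheel"
$H '[[0.006,0.005,0.2,-0.007,0,0],[0.006,0.005,0.4,-0.007,0,0],[0.006,0.005,0.482,-0.007,0,0],[0.006,0.005,0.482,-0.007,0,0],[0.006,0.005,0.482,-0.007,0,0],[0.006,0.005,0.482,-0.007,0,0]]'
$H '[[0,0,0,0,0,0],[0,0,0,0,0,0],[0,0,0,0,0,0],[0,0,0,0,0,0],[0,0,0,0,0,0],[0,0,0,0,0,0]]' 1
$H '[[0,0,-0.015,0,0,0],[0,0.007,-0.019,0.15,0,0],[0,0.014,-0.021,0.3,0,0],[0,0.023,-0.024,0.48,0,0],[0,0.03,-0.026,0.63,0,0],[0,0.03,-0.026,0.63,0,0],[0,0.03,-0.026,0.63,0,0]]'
$H '[[0,-0.024,-0.07,0,0,0],[0,-0.057,-0.166,0,0,0],[0,-0.057,-0.166,0,0,0]]'
$H '[[0,-0.24,-0.14,-0.63,0,0],[0,-0.24,-0.14,-0.63,0,0],[0,-0.24,-0.14,-0.63,0,0],[0,-0.24,-0.2,-0.63,0,0],[0,-0.24,-0.2,-0.63,0,0]]'
```

```text
time: 29.53
tool_pos: [0.4792, 0.2974, 0.1221]
ee_rot: [3.135, -0.001, 1.629]
wrist_force: [0.5, 0.2, 0.8]
width: 0.04
finger_force: 0.0
time: 30.03
tool_pos: [0.4771, 0.2982, 0.1207]
ee_rot: [3.139, -0.001, 1.631]
wrist_force: [-3.4, -0.5, 5.3]
width: 0.0138
finger_force: 29.9
time: 30.62
tool_pos: [0.4848, 0.2981, 0.1234]
ee_rot: [-2.814, 0.001, 1.63]
wrist_force: [0.4, -0.6, -1.8]
width: 0.0135
finger_force: 30.0
time: 30.87
tool_pos: [0.4851, 0.2991, 0.1637]
ee_rot: [-2.823, -0.002, 1.631]
wrist_force: [0.7, 1.0, -0.1]
width: 0.0139
finger_force: 30.0
time: 31.28
tool_pos: [0.4503, 0.2968, 0.2145]
ee_rot: [3.135, -0.001, 1.633]
wrist_force: [-0.1, 0.0, -0.9]
width: 0.0139
finger_force: 30.0
```

```bash

sed -i 's/^RACK=np.array(.*\]); STAND/RACK=np.array([.5431,-.0945,-.0515]); STAND/' plan.py
python3 -c "
from plan import *
over(-.021,.22,3)"
```

```text
[-0.657,0.079,-0.009,0.013,-0.002,0.072] [np.float64(3.2)]
[-0.653,0.104,-0.009,0,0,0.072] [np.float64(3.2)]
[-0.649,0.129,-0.009,0,0,0.072] [np.float64(3.2)]
```

```bash
H="python3 -m handwheel"
$H '[[-0.33,0.04,-0.01,0.013,0,0.03],[-0.657,0.079,-0.01,0.013,0,0.07],[-0.657,0.079,-0.01,0.013,0,0.07],[-0.657,0.079,-0.01,0.013,0,0.07]]' >/dev/null
$H '[[-0.653,0.104,-0.01,0,0,0.07],[-0.653,0.104,-0.01,0,0,0.07],[-0.653,0.104,-0.01,0,0,0.07],[-0.653,0.104,-0.01,0,0,0.07]]' >/dev/null
$H '[[-0.35,0.07,-0.01,0,0,0.03],[-0.649,0.129,-0.01,0,0,0.075],[-0.649,0.129,-0.01,0,0,0.075],[-0.649,0.129,-0.01,0,0,0.075],[-0.649,0.129,-0.01,0,0,0.075],[-0.649,0.129,-0.01,0,0,0.075]]'
python3 - <<'E'
from plan import *; from rackfit import rackfit
show([[pose(np.r_[rk(-.021,0),.165],YR)]])
print(rackfit({"scene":snap("scene","q4")},[.5415,-.0959,-.0505],True).round(4))
E
```

```text
time: 32.45
tool_pos: [0.5225, -0.0934, 0.2187]
ee_rot: [-3.137, -0.001, 1.518]
wrist_force: [0.7, 0.4, -1.6]
width: 0.0137
finger_force: 30.0
[-0.001,-0.001,0.268,-0.008,-0.003,-0.003] [np.float64(1.3)]
  edge scene (-1, 0) 38 -0.0 0.09
  edge scene (0, -1) 35 0.0 0.13
[ 0.541  -0.0958 -0.0475]
```

```bash
H="python3 -m handwheel"
$H '[[0,-0.001,0.1,-0.008,0,0],[0,-0.001,0.2,-0.008,0,0],[0,-0.001,0.27,-0.008,0,0],[0,-0.001,0.27,-0.008,0,0],[0,-0.001,0.27,-0.008,0,0]]'
$H '[[0,0,0.03,0,0,0],[0,0,0.06,0,0,0],[0,0,0.1,0,0,0],[0,0,0.1,0,0,0],[0,0,0.1,0,0,0]]'
python3 -c "
from plan import *
print(robot.get_obs()['wrist_torque'])"
```

```text
time: 32.92
tool_pos: [0.5216, -0.0921, 0.1647]
ee_rot: [-3.14, -0.001, 1.521]
wrist_force: [-0.5, 0.1, -0.8]
width: 0.0137
finger_force: 30.0
time: 33.33
tool_pos: [0.5236, -0.0934, 0.1484]
ee_rot: [3.136, -0.001, 1.519]
wrist_force: [-0.6, 2.5, 7.3]
width: 0.0135
finger_force: 30.0
[ 0.45902058  0.3734185  -0.04518914]
```

```bash
H="python3 -m handwheel"
$H '[[0,0,-0.03,0,0,0],[0.005,0.006,-0.03,0,0,0],[0.005,0.006,-0.03,0,0,0]]'
$H '[[0,0,0.015,0,0,0],[0,0,0.03,0,0,0],[0,0,0.03,0,0,0],[0,0,0.03,0,0,0]]'
python3 -c "
from plan import *
print(robot.get_obs()['wrist_torque'])"
```

```text
time: 33.58
tool_pos: [0.5237, -0.0932, 0.1514]
ee_rot: [3.14, 0.0, 1.518]
wrist_force: [-0.1, 0.3, -1.3]
width: 0.0138
finger_force: 30.0
time: 33.92
tool_pos: [0.524, -0.0931, 0.1482]
ee_rot: [3.138, 0.0, 1.518]
wrist_force: [-2.7, 1.7, 10.8]
width: 0.0135
finger_force: 30.0
[ 0.13044678  0.90849034 -0.08641742]
```

```bash
H="python3 -m handwheel"
$H '[[0,0,-0.03,0,0,0],[0.004,-0.013,-0.03,0,0,0],[0.004,-0.013,-0.03,0,0,0]]'
$H '[[0,0,0.015,0,0,0],[0,0,0.03,0,0,0],[0,0,0.03,0,0,0],[0,0,0.03,0,0,0]]'
python3 -c "
from plan import *
print(robot.get_obs()['wrist_torque'])"
```

```text
time: 34.17
tool_pos: [0.5207, -0.0922, 0.1511]
ee_rot: [3.141, 0.0, 1.518]
wrist_force: [-1.1, 0.1, 1.7]
width: 0.0139
finger_force: 30.0
time: 34.5
tool_pos: [0.5215, -0.092, 0.1446]
ee_rot: [3.14, -0.001, 1.518]
wrist_force: [3.0, 1.0, -1.8]
width: 0.014
finger_force: 30.0
[ 0.09107437 -0.80034249  0.05646955]
```

```bash
H="python3 -m handwheel"
$H '[[0.002,0.004,0,0,0,0],[0.002,0.004,0,0,0,0]]'
$H '[[0,0,0.03,0,0,0],[0,0,0.06,0,0,0],[0,0,0.06,0,0,0],[0,0,0.06,0,0,0]]'
python3 -c "
from plan import *
print(robot.get_obs()['wrist_torque'])"
```

```text
time: 34.67
tool_pos: [0.5217, -0.0919, 0.1445]
ee_rot: [-3.141, 0.0, 1.518]
wrist_force: [2.3, -0.5, -2.6]
width: 0.0139
finger_force: 30.0
time: 35.0
tool_pos: [0.5216, -0.0919, 0.1321]
ee_rot: [-3.142, -0.0, 1.518]
wrist_force: [4.2, -0.5, -3.6]
width: 0.0138
finger_force: 30.0
[-0.1395447  -0.96431208  0.10296803]
```

Keep centring in x.

```bash
H="python3 -m handwheel"
$H '[[0,0.004,0,0,0,0],[0,0.006,0,0,0,0],[0,0.006,0,0,0,0]]'
$H '[[0,0,0.03,0,0,0],[0,0,0.06,0,0,0],[0,0,0.06,0,0,0],[0,0,0.06,0,0,0]]'
python3 -c "
from plan import *
print(robot.get_obs()['wrist_torque'])"
```

```text
time: 35.25
tool_pos: [0.5221, -0.0919, 0.133]
ee_rot: [-3.14, -0.0, 1.518]
wrist_force: [1.2, 1.2, -1.5]
width: 0.0142
finger_force: 30.0
time: 35.58
tool_pos: [0.5222, -0.0918, 0.1204]
ee_rot: [-3.14, -0.0, 1.518]
wrist_force: [-0.1, -0.4, -0.7]
width: 0.0137
finger_force: 30.0
[-0.07285149  0.05503721  0.03082753]
```

```bash
H="python3 -m handwheel"
$H '[[0,0,0.04,0,0,0],[0,0,0.08,0,0,0],[0,0,0.12,0,0,0],[0,0,0.13,0,0,0],[0,0,0.13,0,0,0]]'
$H '[[0,0,0.01,0,0,0],[0,0,0.015,0,0,0],[0,0,0.015,0,0,0],[0,0,0.015,0,0,0]]'
$H '[[0,0,0.005,0,0,0],[0,0,0.01,0,0,0],[0,0,0.01,0,0,0],[0,0,0.01,0,0,0]]'
```

```text
time: 36.0
tool_pos: [0.5222, -0.0918, 0.0941]
ee_rot: [-3.14, -0.0, 1.518]
wrist_force: [0.0, 0.3, -1.4]
width: 0.0142
finger_force: 30.0
time: 36.33
tool_pos: [0.5229, -0.092, 0.0933]
ee_rot: [3.141, 0.0, 1.518]
wrist_force: [-2.2, 0.0, 4.4]
width: 0.0138
finger_force: 30.0
time: 36.67
tool_pos: [0.5231, -0.0924, 0.0932]
ee_rot: [3.14, 0.001, 1.518]
wrist_force: [-4.9, 0.8, 11.5]
width: 0.0138
finger_force: 30.0
```

```bash
H="python3 -m handwheel"
sed -i 's/^RACK=np.array(.*\]); STAND/RACK=np.array([.5432,-.0932,-.0515]); STAND/' plan.py
$H '[[0,0,-0.01,0,0,0],[0,0,-0.01,0,0,0],[0,0,-0.01,0,0,0]]' 0.36
$H '[[0,0,-0.2,0,0,0],[0,0,-0.4,0,0,0],[0,0,-0.62,0,0,0],[0,0,-0.62,0,0,0],[0.4,0,-0.7,0,0,0],[0.9,-0.2,-0.7,0,0,0],[0.9,-0.2,-0.7,0,0,0],[0.9,-0.2,-0.7,0,0,0],[0.9,-0.2,-0.7,0,0,0],[0.9,-0.2,-0.7,0,0,0]]' 
$H '[[0.7,0,0,0,0,0],[0.7,0,0,0,0,0],[0.7,0,0,0,0,0],[0.7,0,0,0,0,0],[0.7,0,0,0,0,0],[0.7,0,0,0,0,0]]'
python3 - <<'E'
from plan import *; from rackfit import rackfit
ims={n:snap(n,"p5"+n) for n in("scene","top")}
print(rackfit({"scene":ims["scene"]},[.5415,-.0959,-.0505],True).round(4))
for n in ims:
    h=cv2.cvtColor(ims[n],cv2.COLOR_RGB2HSV); H,S,V=cv2.split(h)
    m=(((H<4)|(H>176))&(S>150)&(V>110)).astype(np.uint8)
    k,l,st,c=cv2.connectedComponentsWithStats(m)
    for i in range(1,k):
        if st[i,4]>60:
            q=np.argwhere(l==i)[:,::-1].astype(float); W=np.array([unproj(n,p,.093) for p in q])[:,:2]
            mu=W.mean(0); d=np.linalg.svd(W-mu)[2][0]; s=(W-mu)@d
            print(n,st[i],mu.round(4),"ends",(mu+d*s.min()).round(4),(mu+d*s.max()).round(4),"dir",np.arctan2(*(d[::-1])).round(3))
d=np.zeros((600,800,3),np.uint8)
a=cv2.resize(ims["top"][150:290,280:420],None,fx=4,fy=4,interpolation=cv2.INTER_CUBIC)
b=cv2.resize(ims["scene"][200:320,250:370],None,fx=1.9,fy=1.9,interpolation=cv2.INTER_CUBIC)
d[:560,:560]=a; d[:228,565:565+228]=b; cv2.imwrite("pics/v5.png",d[...,::-1])
print("hinge",rk(.105,-.02))
E
```

```text
time: 36.92
tool_pos: [0.523, -0.0919, 0.092]
ee_rot: [3.141, 0.0, 1.518]
wrist_force: [-0.1, -1.0, -0.5]
width: 0.0287
finger_force: 0.0
time: 37.75
tool_pos: [0.4915, 0.0938, 0.2321]
ee_rot: [3.141, -0.002, 1.524]
wrist_force: [-0.3, 0.1, 0.3]
width: 0.03
finger_force: 0.0
time: 38.25
tool_pos: [0.4999, 0.2294, 0.2311]
ee_rot: [-3.141, 0.002, 1.519]
wrist_force: [-0.0, -0.1, 0.4]
width: 0.0303
finger_force: 0.0
  edge scene (-1, 0) 40 -0.01 0.23
  edge scene (0, -1) 35 0.0 0.12
[ 0.5415 -0.0958 -0.0504]
scene [302 112  16  16 188] [0.8933 0.1982] ends [0.9178 0.2203] [0.8647 0.1724] dir -2.407
scene [326 114  12  12  94] [0.9395 0.1479] ends [0.9606 0.1622] [0.9195 0.1344] dir -2.546
scene [338 226  40  68 253] [ 0.5989 -0.2273] ends [ 0.6435 -0.1277] [ 0.5629 -0.3078] dir -1.992
top [241  68  16  28 130] [0.9039 0.1068] ends [0.9238 0.1158] [0.8518 0.0831] dir -2.715
top [203  70  19  18 268] [0.8977 0.2003] ends [0.8806 0.2195] [0.9144 0.1816] dir -0.842
top [341 171  74  33 238] [ 0.6013 -0.2211] ends [ 0.643  -0.1287] [ 0.5607 -0.3108] dir -1.995
hinge [ 0.64703124 -0.11857859]
```

View pics/v5.png

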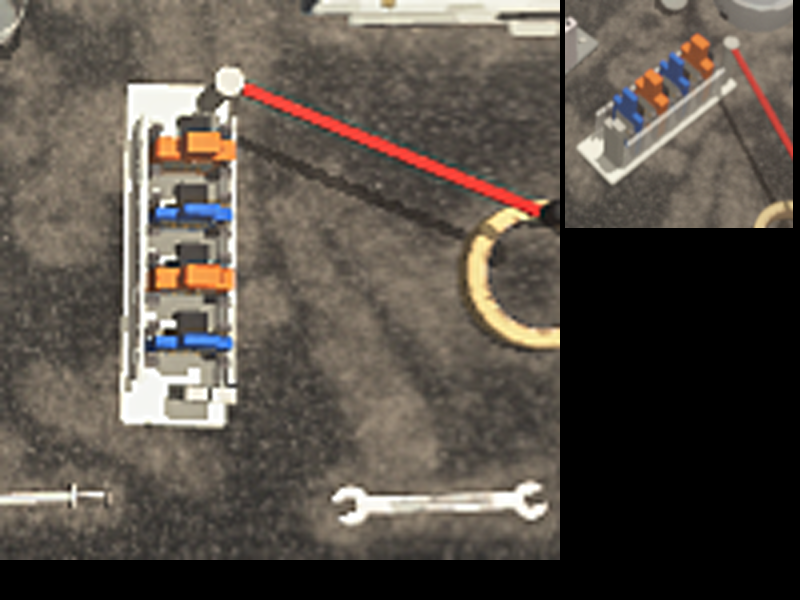

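```bash
python3 - <<'E'
from plan import *
h=rk(.105,-.02); K=lambda th,z=.107:pose(np.r_[h-.2205*np.array([np.cos(th+RACK[2]),np.sin(th+RACK[2])]),z],th+RACK[2])
A=cur(); U=K(1.2,.2); w=1.519
show([[pose(A[0]+(U[0]-A[0])*f,w+(1.1485-w)*f)] for f in(1/3,2/3,1)]+[[K(1.2)]])
print(U[0])
print('arc'); ths=np.linspace(1.2,0,13)[1:]
show([[K(t) for t in ths[:4]],[K(t) for t in ths[4:8]],[K(t) for t in ths[8:]]],K(1.2))
show([[K(-.02)],[K(-.04)]],K(0))
E
```

```text
[-0.907,0.144,0.054,0,0.002,0.231] [np.float64(4.4)]
[-0.883,0.252,0.053,0,0,0.236] [np.float64(4.4)]
[-0.845,0.359,0.053,0,0,0.236] [np.float64(4.4)]
[0,0,0.465,0,0,0] [np.float64(2.2)]
[ 0.55665797 -0.31970771  0.2       ]
arc
[0.006,-0.11,0,0,0,0.191],[0.022,-0.219,0,0,0,0.382],[0.049,-0.326,0,0,0,0.573],[0.087,-0.429,0,0,0,0.764] [np.float64(3.2)]
[0.006,-0.11,0,0,0,0.191],[0.022,-0.219,0,0,0,0.382],[0.049,-0.326,0,0,0,0.573],[0.087,-0.429,0,0,0,0.764] [np.float64(3.2)]
[0.006,-0.11,0,0,0,0.191],[0.022,-0.219,0,0,0,0.382],[0.049,-0.326,0,0,0,0.573],[0.087,-0.429,0,0,0,0.764] [np.float64(3.2)]
[0,-0.022,0,0,0,0.038] [np.float64(0.2)]
[0,-0.022,0,0,0,0.038] [np.float64(0.2)]
```

```bash
H="python3 -m handwheel"
$H '[[-0.45,0.07,0,0,0,0.1],[-0.907,0.144,0,0,0,0.23],[-0.907,0.144,0,0,0,0.23],[-0.907,0.144,0,0,0,0.23],[-0.907,0.144,0,0,0,0.23]]' 0.36 >/dev/null
$H '[[-0.883,0.252,0,0,0,0.236],[-0.883,0.252,0,0,0,0.236],[-0.883,0.252,0,0,0,0.236],[-0.883,0.252,0,0,0,0.236],[-0.883,0.252,0,0,0,0.236]]' >/dev/null
$H '[[-0.4,0.18,0,0,0,0.1],[-0.845,0.359,0.16,0,0,0.236],[-0.845,0.359,0.16,0,0,0.236],[-0.845,0.359,0.16,0,0,0.236],[-0.845,0.359,0.16,0,0,0.236],[-0.845,0.359,0.16,0,0,0.236],[-0.845,0.359,0.16,0,0,0.236]]'
python3 - <<'E'
from plan import *
h=rk(.105,-.02); K=lambda th,z=.107:pose(np.r_[h-.2205*np.array([np.cos(th+RACK[2]),np.sin(th+RACK[2])]),z],th+RACK[2])
show([[K(1.2)]])
E
```

```text
time: 39.77
tool_pos: [0.5557, -0.3203, 0.1993]
ee_rot: [-3.14, -0.001, 1.146]
wrist_force: [0.3, 0.2, 0.1]
width: 0.0304
finger_force: 0.0
[0.004,0.004,0.462,-0.003,-0.001,-0.005] [np.float64(2.2)]
```

```bash
H="python3 -m handwheel"
$H '[[0.004,0.004,0.15,0,0,0],[0.004,0.004,0.3,0,0,0],[0.004,0.004,0.462,0,0,0],[0.004,0.004,0.462,0,0,0],[0.004,0.004,0.462,0,0,0],[0.004,0.004,0.462,0,0,0]]'
$H '[[0.003,-0.055,0,0,0,0.095],[0.006,-0.11,0,0,0,0.19],[0.013,-0.165,0,0,0,0.286],[0.022,-0.22,0,0,0,0.38],[0.035,-0.273,0,0,0,0.478],[0.049,-0.326,0,0,0,0.573],[0.067,-0.378,0,0,0,0.67],[0.087,-0.43,0,0,0,0.764]]'
```

```text
time: 40.27
tool_pos: [0.5594, -0.3177, 0.1107]
ee_rot: [3.138, 0.0, 1.151]
wrist_force: [0.8, -0.3, 0.6]
width: 0.0295
finger_force: 0.0
time: 40.93
tool_pos: [0.4885, -0.2675, 0.1122]
ee_rot: [3.134, -0.002, 0.748]
wrist_force: [-0.2, -0.6, -0.5]
width: 0.0298
finger_force: 0.1
```

```bash
H="python3 -m handwheel"
$H '[[0.003,-0.055,0,0,0,0.095],[0.006,-0.11,0,0,0,0.19],[0.013,-0.165,0,0,0,0.286],[0.022,-0.22,0,0,0,0.38],[0.035,-0.273,0,0,0,0.478],[0.049,-0.326,0,0,0,0.573],[0.067,-0.378,0,0,0,0.67],[0.087,-0.43,0,0,0,0.764]]'
$H '[[0.003,-0.055,0,0,0,0.095],[0.006,-0.11,0,0,0,0.19],[0.013,-0.165,0,0,0,0.286],[0.022,-0.22,0,0,0,0.38],[0.035,-0.273,0,0,0,0.478],[0.049,-0.326,0,0,0,0.573],[0.067,-0.378,0,0,0,0.67],[0.067,-0.378,0,0,0,0.67],[0.067,-0.378,0,0,0,0.67]]'
python3 - <<'E'
from plan import *
h=rk(.105,-.02); A=cur()[0][:2]-h; print(np.arctan2(-A[1],-A[0])-RACK[2],np.linalg.norm(A))
E
```

```text
time: 41.6
tool_pos: [0.4428, -0.1926, 0.1121]
ee_rot: [3.136, -0.005, 0.348]
wrist_force: [0.3, -0.4, -0.5]
width: 0.0302
finger_force: 0.1
time: 42.35
tool_pos: [0.4294, -0.1168, 0.1109]
ee_rot: [3.139, -0.006, 0.002]
wrist_force: [-0.4, -0.3, -0.1]
width: 0.0299
finger_force: 0.0
0.043210782303044246 0.21765159611216597
```

```bash
H="python3 -m handwheel"
$H '[[0,-0.02,0,0,0,0.03],[0,-0.04,0,0,0,0.06],[0,-0.04,0,0,0,0.06]]'
$H '[[0,-0.01,0,0,0,0],[0,-0.02,0,0,0,0],[0,-0.02,0,0,0,0]]'
$H '[[0,-0.01,0,0,0,0],[0,-0.015,0,0,0,0],[0,-0.015,0,0,0,0]]'
```

```text
time: 42.6
tool_pos: [0.4281, -0.1083, 0.1083]
ee_rot: [3.141, -0.001, -0.032]
wrist_force: [-1.1, -0.2, -0.2]
width: 0.0303
finger_force: 0.0
time: 42.85
tool_pos: [0.4278, -0.1042, 0.1077]
ee_rot: [-3.141, 0.0, -0.032]
wrist_force: [-0.7, -0.2, 1.0]
width: 0.03
finger_force: 0.0
time: 43.1
tool_pos: [0.4279, -0.1012, 0.1077]
ee_rot: [-3.141, 0.0, -0.031]
wrist_force: [-0.0, 0.8, -0.4]
width: 0.03
finger_force: 0.0
```

```bash
cat > bar.py <<'E'
from plan import *; from rackfit import rackfit
def bar(tag):
    for n in("scene","top"):
        im=snap(n,tag+n); H,S,V=cv2.split(cv2.cvtColor(im,cv2.COLOR_RGB2HSV))
        m=(((H<4)|(H>176))&(S>150)&(V>110)).astype(np.uint8)
        q=np.argwhere(m)[:,::-1].astype(float); W=np.array([unproj(n,p,.093) for p in q])[:,:2]
        W=W[(W[:,0]<.72)&(W[:,1]<0)&(W[:,1]>-.4)]
        mu=W.mean(0); d=np.linalg.svd(W-mu)[2][0]; d*=np.sign(d[0]); s=(W-mu)@d
        print(n,len(W),"ends",(mu+d*s.min()).round(4),(mu+d*s.max()).round(4),"dir",np.arctan2(d[1],d[0]).round(3))
        if n=="scene": print(rackfit({"scene":im},[.5415,-.0959,-.0505]).round(4))
E
python3 -c "
from bar import *
bar('b1')"; H="python3 -m handwheel"
$H '[[0,-0.008,0,0,0,0],[0,-0.01,0,0,0,0],[0,-0.01,0,0,0,0]]'
```

```text
scene 100 ends [ 0.5439 -0.1139] [ 0.6373 -0.1169] dir -0.031
[ 0.5415 -0.0958 -0.0495]
top 187 ends [ 0.4614 -0.109 ] [ 0.637  -0.1186] dir -0.055
time: 43.45
tool_pos: [0.428, -0.1001, 0.1078]
ee_rot: [3.14, -0.0, -0.032]
wrist_force: [-0.5, -3.1, -0.4]
width: 0.0301
finger_force: 1.5
```

```bash
H="python3 -m handwheel"
$H '[[0,0.02,0,0,0,0],[0,0.03,0,0,0,0],[0,0.03,0,0,0,0]]'
$H '[[0,0,-0.2,0,0,0],[0,0,-0.4,0,0,0],[0,0,-0.6,0,0,0],[0,0,-0.6,0,0,0],[0,0,-0.6,0,0,0]]'
$H '[[-0.15,-0.4,0,0,0,0],[-0.3,-0.9,0,0,0,0],[-0.3,-0.9,0,0,0,0],[-0.3,-0.9,0,0,0,0],[-0.3,-0.9,0,0,0,0],[-0.3,-0.9,0,0,0,0],[-0.3,-0.9,0,0,0,0]]'
python3 - <<'E'
from bar import *
bar('b2')
for n in("scene","top"):  # reference: closed at start
    im=cv2.imread(f"pics/{n}0.png")[...,::-1].copy(); H,S,V=cv2.split(cv2.cvtColor(im,cv2.COLOR_RGB2HSV))
    q=np.argwhere(((H<4)|(H>176))&(S>150)&(V>110))[:,::-1].astype(float); W=np.array([unproj(n,p,.093) for p in q])[:,:2]
    W=W[(W[:,0]<.72)&(W[:,1]<0)&(W[:,1]>-.4)]; d=np.linalg.svd(W-W.mean(0))[2][0]; d*=np.sign(d[0]); print("start",n,len(W),np.arctan2(d[1],d[0]))
a=cv2.imread("pics/b2top_full.png")[150:290,200:370]; b=cv2.imread("pics/b2scene_full.png")[215:315,250:350]
d=np.zeros((600,800,3),np.uint8); d[:420,:510]=cv2.resize(a,None,fx=3,fy=3,interpolation=cv2.INTER_CUBIC); d[:280,515:795]=cv2.resize(b,None,fx=2.8,fy=2.8,interpolation=cv2.INTER_CUBIC)
cv2.imwrite("pics/fin.png",d)
E
```

```text
time: 43.7
tool_pos: [0.4279, -0.1055, 0.1078]
ee_rot: [-3.141, -0.0, -0.032]
wrist_force: [-0.6, -0.4, -0.1]
width: 0.0304
finger_force: 0.0
time: 44.12
tool_pos: [0.4294, -0.1058, 0.2311]
ee_rot: [3.14, -0.007, -0.032]
wrist_force: [0.1, -0.3, -0.8]
width: 0.03
finger_force: 0.0
time: 44.7
tool_pos: [0.3726, 0.0771, 0.2262]
ee_rot: [3.141, 0.002, -0.029]
wrist_force: [0.2, -0.5, -0.3]
width: 0.03
finger_force: 0.0
scene 200 ends [ 0.4394 -0.1085] [ 0.6373 -0.1172] dir -0.044
[ 0.5415 -0.0959 -0.0504]
top 213 ends [ 0.439  -0.1083] [ 0.6371 -0.1176] dir -0.047
start scene 117 -0.024555747625620877
start top 211 -0.03398244333231973
```

View pics/fin.png

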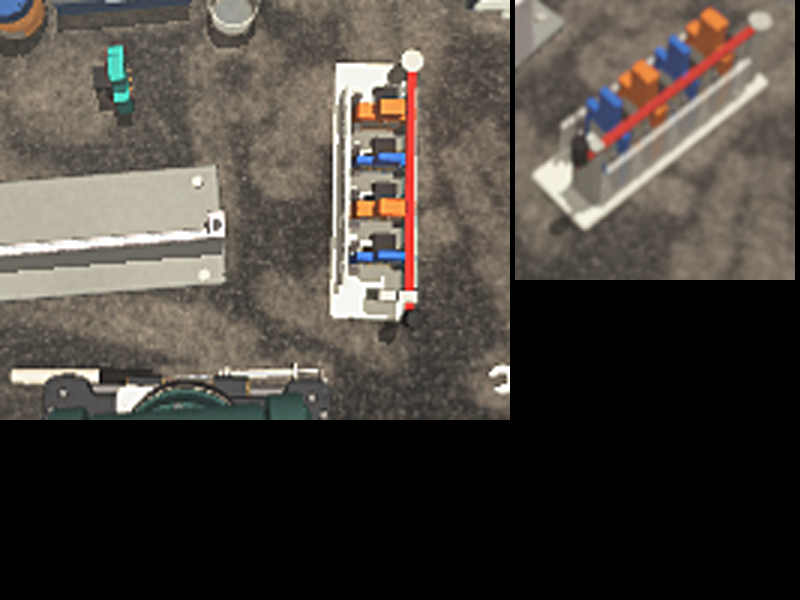

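```bash
python3 -c "
from bench import robot
print(robot.close_job())"
```

```text
the job is handed in; nothing more can be done
None
```

I put all four boards fully home in matching slots, swung the keeper bar closed until it stopped at about 0 rad as in its catch, and handed the job in at about 45 s; I touched no beaker or bottle, and the rack shift mid-run was measured and corrected for.

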